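# Mirror the condiment row onto the serving rack

### The job

The guests sit across the worktop from you, so move the four things that stand in a row on the dark rack over to the pale serving rack in the reverse order: the one now leftmost on the dark rack (as you see it) goes to the rightmost ring of the pale rack, the next to the ring beside it, and so on. Set each one down upright in the middle of its own ring without tipping anything over; the coasters stay on the dark rack.

Things in the scene. Friction and masses are not known exactly. Their poses are not given: they have to be found in the camera images.
- source_rack: dark wooden rack, steel end bars, fixed: flat board 350 mm along its y (points left, up to 0.25 rad off), 104 mm along x (away from the robot), top 18 mm above its origin (centre of underside); end bars rise to 38 mm. Holds the row at the start: things on 4 mm coasters at y = +123, +41, -41, -123 mm, x = 0 (left to right), in any order. Left or right of the pale rack
- serving_rack: pale wooden serving rack, brass end bars, fixed, empty at the start: same size, axes and origin as the dark rack; flat top 18 mm above its origin, with four thin dark rings of 74 mm diameter drawn on it, flush, centred at y = +123, +41, -41, -123 mm, x = 0 in its frame (left to right). Wall cabinets hang 0.45 m above the worktop beyond x = 0.62 m: keep the wrist out of them
- honey_jar: loose round honey jar with red screw lid, 58 mm diameter, 68 mm tall, 0.22 kg; origin: centre of its underside; z up. Can be taken across anywhere on its height
- clip_jar: loose clip-top glass jar of brown sugar, round body of 62 mm diameter up to 58 mm height, 70 mm tall in all, 0.28 kg; its wire clips stand out to 73 mm along its x axis, which lies about along the rack at the start; lid stays shut; origin: centre of its underside; z up. Take it across its y axis
- salt_cellar: loose grey-green open stoneware salt pot, 63 mm diameter, 36 mm tall, 0.12 kg; origin: centre of its underside; z up
- bottle_stopper: loose pale nickel bottle stopper standing on its head: a ball of 34 mm diameter up to 22 mm height, above it a neck of 24 mm diameter up to 52 mm, 0.06 kg; origin: centre of its underside; z up
- coaster_honey_jar: fixed round cork coaster, 76 mm across and 4 mm thick, under the honey jar at the start, so it stays behind to mark that thing's old place in the row; origin: centre of its underside, on the dark rack's top, its own top 4 mm higher; z up. It does not move
- coaster_clip_jar: fixed round cork coaster, 76 mm across and 4 mm thick, under the clip-top jar at the start, so it stays behind to mark that thing's old place in the row; origin: centre of its underside, on the dark rack's top, its own top 4 mm higher; z up. It does not move
- coaster_salt_cellar: fixed round cork coaster, 76 mm across and 4 mm thick, under the salt pot at the start, so it stays behind to mark that thing's old place in the row; origin: centre of its underside, on the dark rack's top, its own top 4 mm higher; z up. It does not move
- coaster_bottle_stopper: fixed round cork coaster, 76 mm across and 4 mm thick, under the bottle stopper at the start, so it stays behind to mark that thing's old place in the row; origin: centre of its underside, on the dark rack's top, its own top 4 mm higher; z up. It does not move
Not all that is in view belongs to the job. What is shaped like the salt_cellar but orange or yellow is not meant.

How it is judged:
At the end, for the whole second after the job is handed in: Each of the four things stands upright (within 0.1 rad), at rest, on the top face of the pale rack (height within 4 mm), with its centre within 13 mm, along and across the rack, of the ring that mirrors its old place: from the left, old places 1, 2, 3, 4 become rings 4, 3, 2, 1 (((y of coaster_honey_jar in the frame of source_rack between 0.113 and 0.133 m and y of honey_jar in the frame of serving_rack between -0.136 and -0.11 m) or (y of coaster_honey_jar in the frame of source_rack between 0.031 and 0.051 m and y of honey_jar in the frame of serving_rack between -0.054 and -0.028 m) or (y of coaster_honey_jar in the frame of source_rack between -0.051 and -0.031 m and y of honey_jar in the frame of serving_rack between 0.028 and 0.054 m) or (y of coaster_honey_jar in the frame of source_rack between -0.133 and -0.113 m and y of honey_jar in the frame of serving_rack between 0.11 and 0.136 m)) and x of honey_jar in the frame of serving_rack between -0.013 and 0.013 m and z of honey_jar in the frame of serving_rack between 0.014 and 0.022 m and angle between each of honey_jar, clip_jar, salt_cellar, bottle_stopper's own z axis and vertical below 0.1 rad and linear speed of each of honey_jar, clip_jar, salt_cellar, bottle_stopper below 0.02 m/s and ((y of coaster_clip_jar in the frame of source_rack between 0.113 and 0.133 m and y of clip_jar in the frame of serving_rack between -0.136 and -0.11 m) or (y of coaster_clip_jar in the frame of source_rack between 0.031 and 0.051 m and y of clip_jar in the frame of serving_rack between -0.054 and -0.028 m) or (y of coaster_clip_jar in the frame of source_rack between -0.051 and -0.031 m and y of clip_jar in the frame of serving_rack between 0.028 and 0.054 m) or (y of coaster_clip_jar in the frame of source_rack between -0.133 and -0.113 m and y of clip_jar in the frame of serving_rack between 0.11 and 0.136 m)) and x of clip_jar in the frame of serving_rack between -0.013 and 0.013 m and z of clip_jar in the frame of serving_rack between 0.014 and 0.022 m and ((y of coaster_salt_cellar in the frame of source_rack between 0.113 and 0.133 m and y of salt_cellar in the frame of serving_rack between -0.136 and -0.11 m) or (y of coaster_salt_cellar in the frame of source_rack between 0.031 and 0.051 m and y of salt_cellar in the frame of serving_rack between -0.054 and -0.028 m) or (y of coaster_salt_cellar in the frame of source_rack between -0.051 and -0.031 m and y of salt_cellar in the frame of serving_rack between 0.028 and 0.054 m) or (y of coaster_salt_cellar in the frame of source_rack between -0.133 and -0.113 m and y of salt_cellar in the frame of serving_rack between 0.11 and 0.136 m)) and x of salt_cellar in the frame of serving_rack between -0.013 and 0.013 m and z of salt_cellar in the frame of serving_rack between 0.014 and 0.022 m and ((y of coaster_bottle_stopper in the frame of source_rack between 0.113 and 0.133 m and y of bottle_stopper in the frame of serving_rack between -0.136 and -0.11 m) or (y of coaster_bottle_stopper in the frame of source_rack between 0.031 and 0.051 m and y of bottle_stopper in the frame of serving_rack between -0.054 and -0.028 m) or (y of coaster_bottle_stopper in the frame of source_rack between -0.051 and -0.031 m and y of bottle_stopper in the frame of serving_rack between 0.028 and 0.054 m) or (y of coaster_bottle_stopper in the frame of source_rack between -0.133 and -0.113 m and y of bottle_stopper in the frame of serving_rack between 0.11 and 0.136 m)) and x of bottle_stopper in the frame of serving_rack between -0.013 and 0.013 m and z of bottle_stopper in the frame of serving_rack between 0.014 and 0.022 m); the robot touches nothing.
It fails at once if the honey jar is tipped over by more than about 45 degrees (angle between honey_jar's own z axis and vertical above 0.8 rad).
It fails at once if the clip-top jar is tipped over by more than about 45 degrees (angle between clip_jar's own z axis and vertical above 0.8 rad).
It fails at once if the salt pot is tipped over by more than about 45 degrees (angle between salt_cellar's own z axis and vertical above 0.8 rad).
It fails at once if the bottle stopper is tipped over by more than about 45 degrees (angle between bottle_stopper's own z axis and vertical above 0.8 rad).
It also fails if it takes over 120 s, if anything falls off the work surface, if the arm or the gripper's body presses on something with over 40 N, if the wrist force passes 120 N, or if a joint passes its speed limit or range.

### The arm

A 7-joint arm with a two-finger parallel gripper is mounted at the origin on a cart in front of the work surface, level with it; the furniture and walls round the work are solid. World frame = base frame: x ahead of the robot, y to its left, z up, the work surface at z = 0. Lengths are in m, angles in rad, forces in N, time in s.
With the tool pointing down it reaches from about 0.425 to 0.875 m from the base axis. Payload 4.7 kg.
Tool frame: the origin (TCP) lies at the very end of the fingers, on their centre line; the grasp point (between the pads) lies 19 mm behind it; z points along the fingers, y is the line along which they close (so a half turn about z gives the same grasp; the last joint's range is limited). The gripper opens to 87 mm and grips with 3 to 60 N. Pads are 19 mm wide; open, the fingers measure 117 mm over their backs; the gripper's body (75 mm by 190 mm) begins 51 mm behind the grasp point.
Start: joints at [1.257, 0.321, -0.07, 1.45, 0.023, 1.371, -0.057], TCP at [0.209, -0.615, 0.223] pointing down, gripper open.
Joint ranges: [-2.86, 2.86], [-0.3, 2.09], [-1.38, 1.24], [0.06, 2.45], [-1.56, 4.7], [0.09, 2.05], [-2.69, 2.69]. Speed limits (rad/s): [2.57, 2.57, 3.14, 3.14, 3.14, 3.14, 3.14].

### API

Orientations are given as a rotation vector (axis times angle).
In Python, from bench import ctrl, vision gives the robot as it stands.
- The arm moves only by the tool jog_arm, never from a script. Its argument "increments" is a list of rows, each an object of numbers: "tx", "ty", "tz": the shift along the tool's x, y, z in mm; "wx", "wy", "wz": the turn, a rotation vector about the tool's x, y, z in rad; "gripper": the opening, from 0 (shut) to 1 (fully open). In form: [{"tx": .., "ty": .., "tz": .., "wx": .., "wy": .., "wz": .., "gripper": ..}, ...]. A call has exactly 5 rows; each row is the pose to reach, as a shift and turn from the pose commanded when the call began, along the tool's axes at that moment; what a row does not reach only later rows make up. A row lasts 1/12 s, in which the tool goes at most 41.7 mm and 7.16 degrees, less where a joint would pass 70% of its speed; a pose out of reach is approached as far as the arm can. A call with a gripper value outside its range is refused whole. The fingers move at their own pace and stop on an object; "grip_force" is the grip in N (left out, the last holds). Time passes only in rows, so rows that repeat a pose let the fingers close, or fill a call up. It gives the time, the measured TCP pose, the force, the opening and the grip force at its end, in the units of the state.
- ctrl.get_state(): the state, without advancing time (a new reading comes with each control period).
- vision.get_image(name): name is "side" or "top" or "wrist"; returns a dict with "color" (420x560x3 uint8, blue, green, red), "fx", "fy", "cx", "cy" (pixels), "extrinsics" (4x4, takes a point from world to camera coordinates). Camera axes: x right, y down, z forward; pixel columns grow to the right and rows downward; lengths in m; the calibration is good to about 2 mm. The wrist camera is an equidistant fisheye: a pixel r from the principal point sees the ray r / f radians off the axis. A picture is of the moment at which its call begins. There is no depth.
- ctrl.close_job(): hands the job in; it is judged then, once.
Trained networks look in the newest picture that a camera, given by its name, has taken for a name from the list of things; names that differ only in an ending like _2 or _b are one class to them, and where a whole thing is asked for, a point or a joint stands for the part that bears it (a point fixed in the world has none). Each returns a list of dicts, best first, with "conf" (0 to 1); they miss things now and then, are a little off and sometimes report something else, mostly with a low value. They report only what shows in the picture. A call takes as long as a camera call. They do not tell look-alikes from the thing itself.
- vision.spot_in(camera, thing): "bbox" ([left, top, right, bottom] in pixels, round what is visible of it).
The state is a dict: "time": time; "joint_positions": joint angles; "qd": joint speeds; "joint_torque": joint torques, N m; "position": TCP position; "tool_rot": TCP orientation; "ft_force": force on the tool from outside, world axes, zero at the start; "torque": the same for the moment, N m; "grip_width": opening from 0.0 (shut) to 1.0 (fully open); "grip_force": force on a finger pad.
Only numpy, scipy, OpenCV 4.12 (cv2) and the standard library are available. Lean on these libraries where they do the work, as an engineer would, in place of code of your own. Each camera call takes 0.05 s, during which the arm holds its last target. There are 200 camera calls.

## Working session

There is one attempt and no reset: what is moved stays moved. The work goes in short steps, Python scripts to look and compute and a tool call to move; the robot and the scene stay as the last step left them, time stands still between calls to the robot, and variables do not carry over. Pictures are saved under pics/ and viewed, at most 14 in all, crops included, and the job is handed in when it is done.

Besides the shell and the picture viewer there is one more tool, called after "Call:" as name([rows], argument=value, ...), one row to a line, values as JSON. jog_arm: Moves the arm, as the interface text tells. Its arguments: {"type":"object","properties":{"increments":{"type":"array"},"grip_force":{"type":"number"}},"required":["increments"]}

```bash
ls; mkdir -p pics
python3 - <<'E'
from bench import ctrl, vision
import cv2,numpy as np
s=ctrl.get_state();print({k:np.round(v,3).tolist() for k,v in s.items()})
for c in("top","side"):
    i=vision.get_image(c);cv2.imwrite(f"pics/{c}0.png",i["color"]);print(c,i["fx"],i["fy"],i["cx"],i["cy"],np.round(i["extrinsics"],4).tolist())
    for n in("source_rack","serving_rack","honey_jar","clip_jar","salt_cellar","bottle_stopper"):
        print(n,[(np.round(d["bbox"]).tolist(),round(d["conf"],2)) for d in vision.spot_in(c,n)[:3]])
E
```

```text
pics
{'time': 0.0, 'joint_positions': [1.257, 0.322, -0.07, 1.452, 0.023, 1.371, -0.057], 'qd': [0.002, -0.001, 0.0, -0.002, -0.001, 0.001, -0.0], 'joint_torque': [0.0, -49.129, -0.404, -31.252, -0.064, 0.044, 0.0], 'position': [0.209, -0.615, 0.221], 'tool_rot': [-3.098, -0.512, 0.001], 'ft_force': [0.263, -0.444, -0.04], 'torque': [-0.039, -0.004, 0.007], 'grip_force': 0.0, 'grip_width': 1.001}
top 408.44890901350317 408.44890901350317 278.1291430601119 204.6121758664373 [[-0.0267, -0.9996, -0.001, -0.0811], [-0.997, 0.0267, -0.0732, 0.4725], [0.0732, -0.001, -0.9973, 1.1789], [0.0, 0.0, 0.0, 1.0]]
source_rack [([270.0, 179.0, 394.0, 224.0], 0.81)]
serving_rack [([102.0, 185.0, 229.0, 238.0], 0.95)]
honey_jar [([310.0, 188.0, 330.0, 210.0], 0.83)]
clip_jar [([280.0, 188.0, 299.0, 207.0], 0.93), ([361.0, 198.0, 388.0, 217.0], 0.57)]
salt_cellar [([414.0, 169.0, 435.0, 190.0], 0.92), ([362.0, 195.0, 389.0, 218.0], 0.75), ([439.0, 218.0, 461.0, 233.0], 0.71)]
bottle_stopper [([336.0, 194.0, 352.0, 210.0], 0.54)]
side 495.4006123878059 495.4006123878059 286.5405703049823 202.21202520410347 [[0.9964, 0.0844, 0.0068, -0.446], [0.0601, -0.6488, -0.7586, -0.0459], [-0.0596, 0.7562, -0.6516, 1.5573], [0.0, 0.0, 0.0, 1.0]]
source_rack [([255.0, 207.0, 318.0, 310.0], 0.87)]
serving_rack [([271.0, 116.0, 326.0, 188.0], 0.97), ([270.0, 283.0, 292.0, 298.0], 0.46)]
honey_jar [([280.0, 215.0, 303.0, 248.0], 0.9)]
clip_jar [([284.0, 197.0, 309.0, 225.0], 0.88)]
salt_cellar [([268.0, 270.0, 291.0, 293.0], 0.75), ([298.0, 330.0, 324.0, 359.0], 0.69), ([222.0, 348.0, 251.0, 374.0], 0.68)]
bottle_stopper [([285.0, 249.0, 295.0, 266.0], 0.51), ([256.0, 210.0, 317.0, 313.0], 0.3)]
```

Run:
```python
import cv2,numpy as np
t=cv2.imread("pics/top0.png")[150:260,90:490];s=cv2.imread("pics/side0.png")[100:390,190:400]
a=cv2.resize(t,(800,220),interpolation=cv2.INTER_CUBIC);cv2.imwrite("pics/topcrop.png",cv2.resize(t,None,fx=2,fy=2,interpolation=cv2.INTER_CUBIC))
cv2.imwrite("pics/both.png",np.vstack([a,np.hstack([cv2.resize(s,(275,380)),cv2.resize(cv2.imread("pics/top0.png"),(525,380))])]))
```

```text
(no output)
```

View pics/both.png

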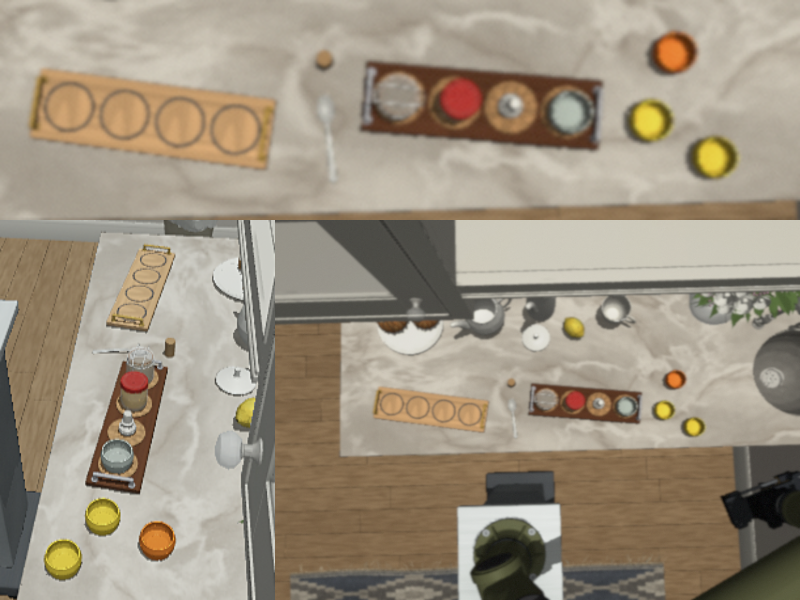

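```bash
cat > h.py <<'E'
import cv2,numpy as np
from bench import ctrl,vision
def warp(i,z,x0,x1,y0,y1,s=1000):
    "plane-z orthoimage: rows: x descending, cols: y descending; s px/m"
    E=np.array(i["extrinsics"]);K=np.array([[i["fx"],0,i["cx"]],[0,i["fy"],i["cy"]],[0,0,1]])
    A=np.array([[0,-1/s,x1],[-1/s,0,y1],[0,0,z],[0,0,1]])
    return cv2.warpPerspective(i["color"],K@E[:3]@A,(int((y1-y0)*s),int((x1-x0)*s)),flags=cv2.INTER_CUBIC|cv2.WARP_INVERSE_MAP)
E
python3 - <<'E'
from h import *
i=vision.get_image("top")
w=warp(i,.018,.36,.62,-.42,.52)
cv2.imwrite("pics/ortho.png",w)
hsv=cv2.cvtColor(w,cv2.COLOR_BGR2HSV)
pale=((hsv[...,1]>70)&(hsv[...,0]<25)&(hsv[...,2]>120)).astype(np.uint8)
dark=((w.max(2)<90)&(w[...,2]>w[...,0]+15)).astype(np.uint8)
vis=w.copy()
for n,m in(("pale",pale),("dark",dark)):
    m=cv2.morphologyEx(m,cv2.MORPH_CLOSE,np.ones((9,9)))
    cs,_=cv2.findContours(m[:225],0,1);c=max(cs,key=cv2.contourArea)
    r=cv2.minAreaRect(c);b=cv2.boxPoints(r)
    print(n,"x,y",.36+.26-r[0][1]/1000,.52-r[0][0]/1000,r[1],r[2]);cv2.polylines(vis,[b.astype(int)],1,(255,0,255),1)
    cv2.drawContours(vis,[c],-1,(0,255,0),1)
cv2.imwrite("pics/o1.png",cv2.resize(vis,(800,221)) if 0 else np.vstack([vis[40:240,0:420],vis[40:240,400:820]]))
E
```

```text
pale x,y 0.4666639556884765 0.23674514770507815 (354.91326904296875, 104.77527618408203) 9.193582534790039
dark x,y 0.4487623748779297 -0.305376220703125 (214.53001403808594, 67.26451110839844) 5.710593223571777
```

View pics/o1.png

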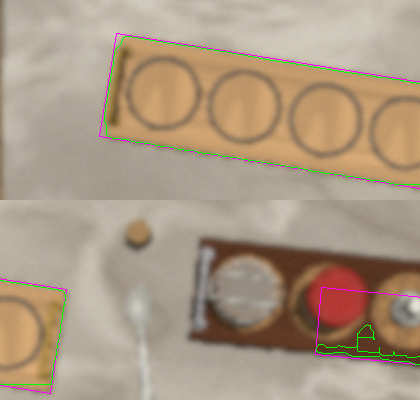

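Run:
```python
from h import *
from scipy.optimize import minimize
i=vision.get_image("top")
E=np.array(i["extrinsics"]);print("cam",-E[:3,:3].T@E[:3,3])
w=warp(i,.018,.36,.62,-.42,.52);g=cv2.GaussianBlur(cv2.cvtColor(w,cv2.COLOR_BGR2GRAY).astype(np.float32),(0,0),1.5)
th=np.linspace(0,2*np.pi,180,endpoint=False)
def samp(P): return cv2.remap(g,((.52-P[:,1])*1000-.5).astype(np.float32)[None],((.62-P[:,0])*1000-.5).astype(np.float32)[None],1)[0]
def cost(p,r=.037):
    c,s=np.cos(p[2]),np.sin(p[2]);o=0
    for y in(.123,.041,-.041,-.123):
        q=np.array([p[0]-s*y,p[1]+c*y]);o+=samp(q+r*np.c_[np.cos(th),np.sin(th)]).mean()
    return o/4
best=min((minimize(cost,[.467+a,.237+b,-.16],method="Nelder-Mead",options=dict(initial_simplex=[[.467+a,.237+b,-.16],[.472+a,.237+b,-.16],[.467+a,.242+b,-.16],[.467+a,.237+b,-.13]])) for a in(-.004,0,.004) for b in(-.004,0,.004)),key=lambda r:r.fun)
print("serving rings",best.x,best.fun)
dark=((w.max(2)<105)&(w[...,2]>w[...,0]+8)).astype(np.uint8)[:,385:825]
dark=cv2.morphologyEx(dark,cv2.MORPH_OPEN,np.ones((3,3)))
cs,_=cv2.findContours(cv2.morphologyEx(dark,cv2.MORPH_CLOSE,np.ones((25,25))),0,1);c=max(cs,key=cv2.contourArea)
r=cv2.minAreaRect(c);print("dark",.62-r[0][1]/1000,.52-.385-r[0][0]/1000,r[1],r[2])
vis=w[:,385:825].copy();cv2.drawContours(vis,[c],-1,(0,255,0),1);cv2.polylines(vis,[cv2.boxPoints(r).astype(int)],1,(255,0,255),1)
v2=w[:,:440].copy()
for y in(.123,.041,-.041,-.123):
    x,yy=best.x[0]-np.sin(best.x[2])*y,best.x[1]+np.cos(best.x[2])*y
    cv2.circle(v2,(int((.52-yy)*1000),int((.62-x)*1000)),37,(255,0,255),1)
cv2.imwrite("pics/o2.png",np.vstack([vis,v2]))
```

```text
cam [ 0.38258879 -0.09260288  1.21029517]
serving rings [ 0.46690442  0.23472738 -0.16285923] 135.38162231445312
dark 0.4774292755126953 -0.191967529296875 (236.48281860351562, 102.93586730957031) 6.215636253356934
```

View pics/o2.png

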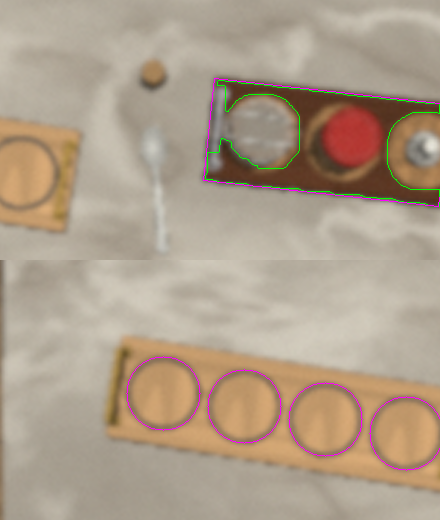

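```bash
cat >> h.py <<'E'
from scipy.spatial.transform import Rotation as R
SERV=(.4669,.2347,-.1629)
def rp(p,y,x=0): c,s=np.cos(p[2]),np.sin(p[2]); return np.array([p[0]+c*x-s*y,p[1]+s*x+c*y])
def inc(xyz,yaw):
    "increments in mm/rad from the measured pose to tool at xyz, pointing down, closing along rack x"
    s=ctrl.get_state();T=R.from_rotvec(s["tool_rot"]);G=R.from_euler("z",np.pi/2+yaw)*R.from_euler("x",np.pi)
    return np.round(T.inv().apply(np.array(xyz)-s["position"])*1000,1),np.round((T.inv()*G).as_rotvec(),3)
E
python3 - <<'E'
from h import *
i=vision.get_image("top")
w=warp(i,.018,.36,.62,-.30,.12);hs=w.astype(int)
dark=((w.max(2)<105)&(hs[...,2]>hs[...,0]+8)).astype(np.uint8)
dark=cv2.morphologyEx(dark,cv2.MORPH_OPEN,np.ones((3,3)))
cs,_=cv2.findContours(dark,0,1);c=np.vstack([k for k in cs if cv2.contourArea(k)>200])
r=cv2.minAreaRect(c);cx,cy=.62-r[0][1]/1000,.12-r[0][0]/1000;print(cx,cy,r[1],r[2])
a=r[2] if r[2]<45 else r[2]-90
p=(cx,cy,-np.deg2rad(a));print(p)
vis=w.copy();cv2.polylines(vis,[cv2.boxPoints(r).astype(int)],1,(255,0,255),1)
for z,rr,col in((.022,38,(0,255,0)),):
  for y in(.123,.041,-.041,-.123):
    q=rp(p,y);cv2.circle(vis,(int((.12-q[1])*1000),int((.62-q[0])*1000)),rr,col,1)
cv2.imwrite("pics/o3.png",cv2.resize(vis,(800,495)))
for y in(.123,.041,-.041,-.123):print(rp(p,y),rp(SERV,-y))
print(inc((*rp(p,.123),.25),p[2]))
E
```

```text
0.4775792694091797 -0.18978659057617187 (231.13319396972656, 102.70132446289062) 6.340191841125488
(0.4775792694091797, -0.18978659057617187, np.float64(-0.11065722283572099))
[ 0.49116235 -0.06753889] [0.4469518  0.11332838]
[ 0.48210696 -0.14903736] [0.4602506  0.19424279]
[ 0.47305158 -0.23053582] [0.4735494  0.27515721]
[ 0.46399619 -0.31203429] [0.4868482  0.35607162]
(array([ 443.3, -427.9,  -27.5]), array([ 0.   ,  0.   , -1.132]))
```

View pics/o3.png

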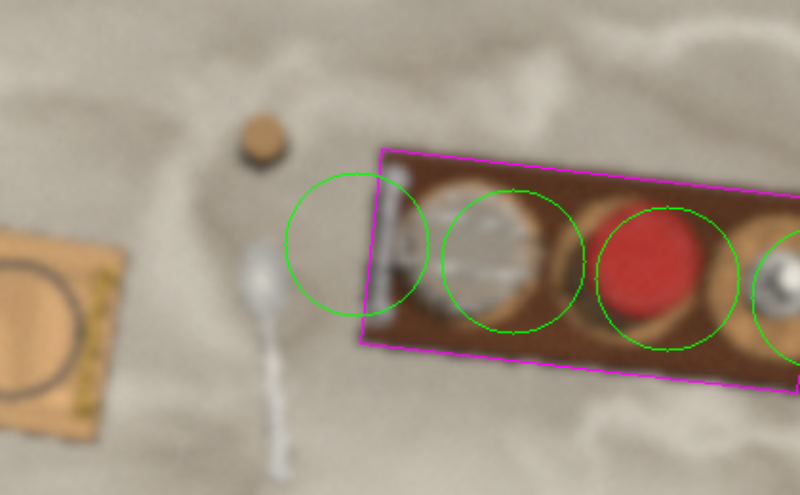

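Run:
```python
from h import *
i=vision.get_image("top")
w=warp(i,.018,.36,.62,-.45,.12);hs=w.astype(int)
dark=((w.max(2)<105)&(hs[...,2]>hs[...,0]+8)).astype(np.uint8)
dark=cv2.morphologyEx(dark,cv2.MORPH_OPEN,np.ones((3,3)))
cs,_=cv2.findContours(dark,0,1);c=np.vstack([k for k in cs if cv2.contourArea(k)>200])
r=cv2.minAreaRect(c);cx,cy=.62-r[0][1]/1000,.12-r[0][0]/1000;print(cx,cy,r[1],r[2])
a=r[2] if r[2]<45 else r[2]-90
p=(cx,cy,-np.deg2rad(a));print(p)
vis=w.copy();cv2.polylines(vis,[cv2.boxPoints(r).astype(int)],1,(255,0,255),1)
for y in(.123,.041,-.041,-.123):
    q=rp(p,y);cv2.circle(vis,(int((.12-q[1])*1000),int((.62-q[0])*1000)),38,(0,255,0),1)
cv2.imwrite("pics/o4.png",cv2.resize(vis[50:],(800,295)))
for y in(.123,.041,-.041,-.123):print(rp(p,y),rp(SERV,-y))
print(inc((*rp(p,.123),.20),p[2]))
```

```text
0.4713414611816406 -0.24592687988281248 (344.1047058105469, 102.92219543457031) 6.34019136428833
(0.4713414611816406, -0.24592687988281248, np.float64(-0.1106572145133426))
[ 0.48492454 -0.12367918] [0.4469518  0.11332838]
[ 0.47586915 -0.20517765] [0.4602506  0.19424279]
[ 0.46681377 -0.28667611] [0.4735494  0.27515721]
[ 0.45775838 -0.36817458] [0.4868482  0.35607162]
(array([ 419.3, -376.8,   22.5]), array([ 0.   ,  0.   , -1.132]))
```

View pics/o4.png

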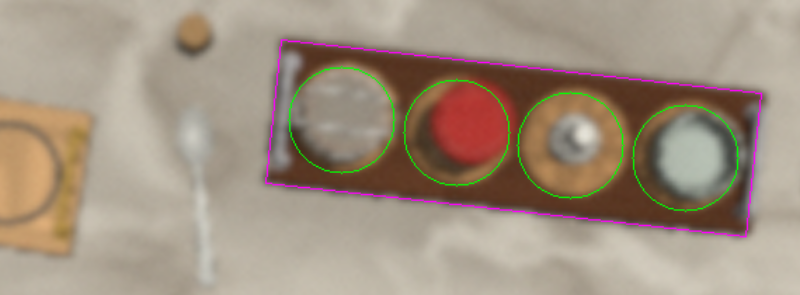

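Call:
jog_arm([
  {"tx":29,"ty":-26,"tz":0,"wz":-0.1,"gripper":1},
  {"tx":58,"ty":-52,"tz":0,"wz":-0.2,"gripper":1},
  {"tx":87,"ty":-78,"tz":0,"wz":-0.3,"gripper":1},
  {"tx":116,"ty":-104,"tz":0,"wz":-0.4,"gripper":1},
  {"tx":145,"ty":-130,"tz":0,"wz":-0.5,"gripper":1},
])

```text
validation failed for argument at $.in...
```

```bash
sed -i 's/^SERV=.*/&\nDARK=(.4713,-.2472,-.1107)/' h.py; python3 -c "
from h import *
print(inc((*rp(DARK,.123),.2),DARK[2]))"
```

```text
(array([ 418.9, -375.6,   22.5]), array([ 0.   ,  0.   , -1.132]))
```

Call:
jog_arm([
  {"tx":29,"ty":-26,"tz":0,"wx":0,"wy":0,"wz":-0.1,"gripper":1},
  {"tx":58,"ty":-52,"tz":0,"wx":0,"wy":0,"wz":-0.2,"gripper":1},
  {"tx":87,"ty":-78,"tz":0,"wx":0,"wy":0,"wz":-0.3,"gripper":1},
  {"tx":116,"ty":-104,"tz":0,"wx":0,"wy":0,"wz":-0.4,"gripper":1},
  {"tx":145,"ty":-130,"tz":0,"wx":0,"wy":0,"wz":-0.5,"gripper":1},
])

```text
time: 1.32
position: [0.3053, -0.444, 0.2227]
tool_rot: [2.873, 1.27, -0.0]
ft_force: [0.6, -0.4, 0.5]
grip_width: 1.004
grip_force: 0.0
```

```bash
python3 -c "
from h import *
print(inc((*rp(DARK,.123),.2),DARK[2]))"
```

```text
(array([356.8, -81.9,  22.5]), array([ 0.   ,  0.   , -0.628]))
```

Call:
jog_arm([
  {"tx":38,"ty":-9,"tz":0,"wx":0,"wy":0,"wz":-0.12,"gripper":1},
  {"tx":76,"ty":-18,"tz":0,"wx":0,"wy":0,"wz":-0.24,"gripper":1},
  {"tx":114,"ty":-27,"tz":0,"wx":0,"wy":0,"wz":-0.36,"gripper":1},
  {"tx":152,"ty":-36,"tz":0,"wx":0,"wy":0,"wz":-0.48,"gripper":1},
  {"tx":190,"ty":-44,"tz":0,"wx":0,"wy":0,"wz":-0.6,"gripper":1},
])

```text
time: 1.73
position: [0.4014, -0.2742, 0.2229]
tool_rot: [2.368, 2.063, -0.001]
ft_force: [0.9, -0.4, 0.3]
grip_width: 0.997
grip_force: 0.0
```

```bash
python3 -c "
from h import *
print(inc((*rp(DARK,.123),.2),DARK[2]))"
```

```text
(array([159.3,  62.3,  22.8]), array([ 0.001,  0.001, -0.027]))
```

Call:
jog_arm([
  {"tx":35,"ty":14,"tz":5,"wx":0,"wy":0,"wz":-0.01,"gripper":1},
  {"tx":70,"ty":28,"tz":10,"wx":0,"wy":0,"wz":-0.02,"gripper":1},
  {"tx":105,"ty":42,"tz":16,"wx":0,"wy":0,"wz":-0.027,"gripper":1},
  {"tx":140,"ty":55,"tz":22,"wx":0,"wy":0,"wz":-0.027,"gripper":1},
  {"tx":159,"ty":62,"tz":22,"wx":0,"wy":0,"wz":-0.027,"gripper":1},
])

```text
time: 2.15
position: [0.486, -0.1223, 0.2]
tool_rot: [-2.34, -2.094, -0.002]
ft_force: [-1.1, -1.0, -0.5]
grip_width: 1.0
grip_force: 0.0
```

```bash
python3 -c "
from h import *
print(inc((*rp(DARK,.123),.2),DARK[2]))
i=vision.get_image('wrist');cv2.imwrite('pics/w1.png',i['color'])
E=np.array(i['extrinsics']);print({k:i[k] for k in('fx','cx','cy')},E.round(3).tolist())
for n in ('clip_jar','honey_jar','bottle_stopper'):print(n,vision.spot_in('wrist',n)[:2])
"
```

```text
(array([-2.8, -0.8, -0.1]), array([-0.   , -0.002, -0.   ]))
{'fx': 325.19226210127806, 'cx': 280.57503437937265, 'cy': 212.50408518295697} [[0.994, -0.11, 0.001, -0.498], [-0.105, -0.946, 0.305, -0.094], [-0.033, -0.303, -0.952, 0.351], [0.0, 0.0, 0.0, 1.0]]
clip_jar [{'bbox': [245.5, 164.5, 311.6, 247.1], 'conf': 0.87}, {'bbox': [253.6, 244.4, 310.5, 298.1], 'conf': 0.68}]
honey_jar [{'bbox': [255.1, 248.3, 309.1, 297.3], 'conf': 0.82}]
bottle_stopper [{'bbox': [270.4, 328.1, 292.2, 349.4], 'conf': 0.92}]
```

View pics/w1.png

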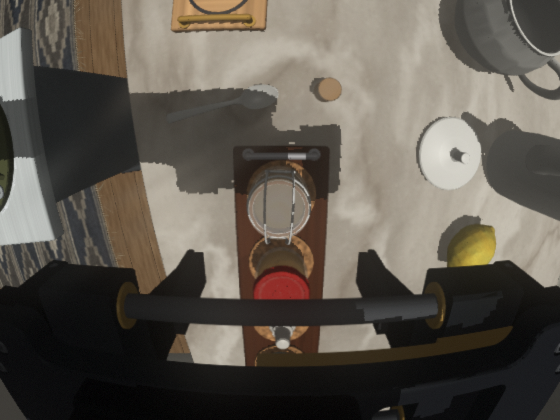

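```bash
cat >> h.py <<'E'
def pw(i,P):
    "project world points into the wrist fisheye"
    P=np.atleast_2d(P);E=np.array(i["extrinsics"]);c=P@E[:3,:3].T+E[:3,3]
    h=np.hypot(c[:,0],c[:,1]);r=i["fx"]*np.arctan2(h,c[:,2])/np.maximum(h,1e-9)
    return np.c_[i["cx"]+r*c[:,0],i["cy"]+r*c[:,1]]
E
python3 - <<'E'
from h import *
i=vision.get_image('wrist');v=i["color"].copy();th=np.linspace(0,2*np.pi,60)
def circ(y,z,r,col):
    q=rp(DARK,y);cv2.polylines(v,[(pw(i,np.c_[q[0]+r*np.cos(th),q[1]+r*np.sin(th),0*th+z])).round().astype(int)],1,col,1)
circ(.123,.022,.038,(0,255,0));circ(.041,.022,.038,(0,255,0));circ(.123,.08,.031,(255,0,255));circ(.041,.09,.029,(255,255,0))
cv2.imwrite("pics/w2.png",cv2.resize(v[130:330,200:360],None,fx=3,fy=3,interpolation=cv2.INTER_CUBIC))
E
```

```text
(no output)
```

View pics/w2.png

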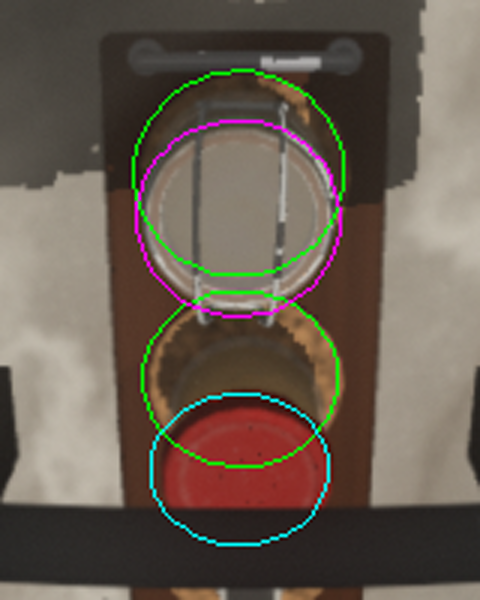

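Call:
jog_arm([
  {"tx":-4,"ty":0,"tz":35,"wx":0,"wy":0,"wz":0,"gripper":1},
  {"tx":-4,"ty":0,"tz":75,"wx":0,"wy":0,"wz":0,"gripper":1},
  {"tx":-4,"ty":0,"tz":110,"wx":0,"wy":0,"wz":0,"gripper":1},
  {"tx":-4,"ty":0,"tz":140,"wx":0,"wy":0,"wz":0,"gripper":1},
  {"tx":-4,"ty":0,"tz":162,"wx":0,"wy":0,"wz":0,"gripper":1},
])

```text
time: 2.82
position: [0.482, -0.1334, 0.0358]
tool_rot: [-2.349, -2.083, 0.004]
ft_force: [0.1, -0.8, 0.2]
grip_width: 1.005
grip_force: 0.0
```

Call:
jog_arm([
  {"tx":0,"ty":0,"tz":0,"wx":0,"wy":0,"wz":0,"gripper":0.6},
  {"tx":0,"ty":0,"tz":0,"wx":0,"wy":0,"wz":0,"gripper":0.5},
  {"tx":0,"ty":0,"tz":0,"wx":0,"wy":0,"wz":0,"gripper":0.5},
  {"tx":0,"ty":0,"tz":0,"wx":0,"wy":0,"wz":0,"gripper":0.5},
  {"tx":0,"ty":0,"tz":0,"wx":0,"wy":0,"wz":0,"gripper":0.5},
], grip_force=20)

```text
time: 3.23
position: [0.4851, -0.1322, 0.0403]
tool_rot: [2.345, 2.087, 0.0]
ft_force: [-2.0, -0.2, 1.6]
grip_width: 0.708
grip_force: 1.8
```

Call:
jog_arm([
  {"tx":0,"ty":0,"tz":0,"wx":0,"wy":0,"wz":0,"gripper":0.5},
  {"tx":0,"ty":0,"tz":0,"wx":0,"wy":0,"wz":0,"gripper":0.5},
  {"tx":0,"ty":0,"tz":0,"wx":0,"wy":0,"wz":0,"gripper":0.5},
  {"tx":0,"ty":0,"tz":0,"wx":0,"wy":0,"wz":0,"gripper":0.5},
  {"tx":0,"ty":0,"tz":0,"wx":0,"wy":0,"wz":0,"gripper":0.5},
])

```text
time: 3.65
position: [0.4852, -0.1322, 0.0402]
tool_rot: [2.345, 2.087, -0.0]
ft_force: [-2.6, -1.3, 7.0]
grip_width: 0.699
grip_force: 20.0
```

```bash
sed -i 's/^DARK=.*/DARK=(.4723,-.2487,-.1107)/' h.py
python3 - <<'E'
from h import *
s=ctrl.get_state();print(s["position"],s["grip_force"],s["grip_width"],s["ft_force"]);print(inc((*rp(DARK,.123),.037),DARK[2]))
E
```

```text
[ 0.48517456 -0.13218877  0.04024039] 20.014710663781443 0.6990923123777154 [-2.6159452  -1.2964611   6.95767961]
(array([5.8, 0. , 3.2]), array([ 0.002,  0.002, -0.006]))
```

Call:
jog_arm([
  {"tx":0,"ty":0,"tz":0,"wx":0,"wy":0,"wz":0,"gripper":1},
  {"tx":0,"ty":0,"tz":0,"wx":0,"wy":0,"wz":0,"gripper":1},
  {"tx":0,"ty":0,"tz":0,"wx":0,"wy":0,"wz":0,"gripper":1},
  {"tx":2,"ty":0,"tz":1,"wx":0,"wy":0,"wz":0,"gripper":1},
  {"tx":5,"ty":0,"tz":2,"wx":0,"wy":0,"wz":0,"gripper":1},
])

```text
time: 4.07
position: [0.485, -0.1265, 0.0365]
tool_rot: [2.347, 2.088, -0.0]
ft_force: [-0.7, -0.5, -0.5]
grip_width: 0.964
grip_force: 0.0
```

Call:
jog_arm([
  {"tx":0,"ty":0,"tz":0,"wx":0,"wy":0,"wz":0,"gripper":0.7},
  {"tx":0,"ty":0,"tz":0,"wx":0,"wy":0,"wz":0,"gripper":0.5},
  {"tx":0,"ty":0,"tz":0,"wx":0,"wy":0,"wz":0,"gripper":0.5},
  {"tx":0,"ty":0,"tz":0,"wx":0,"wy":0,"wz":0,"gripper":0.5},
  {"tx":0,"ty":0,"tz":0,"wx":0,"wy":0,"wz":0,"gripper":0.5},
], grip_force=25)

```text
time: 4.48
position: [0.4851, -0.1265, 0.0365]
tool_rot: [2.346, 2.089, 0.0]
ft_force: [1.2, -0.7, -1.6]
grip_width: 0.705
grip_force: 3.7
```

Call:
jog_arm([
  {"tx":0,"ty":0,"tz":0,"wx":0,"wy":0,"wz":0,"gripper":0.5},
  {"tx":0,"ty":0,"tz":0,"wx":0,"wy":0,"wz":0,"gripper":0.5},
  {"tx":0,"ty":0,"tz":0,"wx":0,"wy":0,"wz":0,"gripper":0.5},
  {"tx":0,"ty":0,"tz":-5,"wx":0,"wy":0,"wz":0,"gripper":0.5},
  {"tx":0,"ty":0,"tz":-12,"wx":0,"wy":0,"wz":0,"gripper":0.5},
])

```text
time: 4.9
position: [0.4838, -0.1261, 0.048]
tool_rot: [-2.345, -2.087, 0.002]
ft_force: [-0.1, -0.7, -1.9]
grip_width: 0.702
grip_force: 25.0
```

Call:
jog_arm([
  {"tx":0,"ty":0,"tz":-15,"wx":0,"wy":0,"wz":0,"gripper":0.5},
  {"tx":0,"ty":0,"tz":-35,"wx":0,"wy":0,"wz":0,"gripper":0.5},
  {"tx":0,"ty":0,"tz":-55,"wx":0,"wy":0,"wz":0,"gripper":0.5},
  {"tx":0,"ty":0,"tz":-70,"wx":0,"wy":0,"wz":0,"gripper":0.5},
  {"tx":0,"ty":0,"tz":-80,"wx":0,"wy":0,"wz":0,"gripper":0.5},
])

```text
time: 5.32
position: [0.4856, -0.1265, 0.1307]
tool_rot: [2.345, 2.088, 0.001]
ft_force: [0.2, 0.4, -2.7]
grip_width: 0.7
grip_force: 25.0
```

Run:
```python
from h import *
s=ctrl.get_state();print(s["position"],s["grip_force"],s["grip_width"],s["ft_force"]);print(inc((*rp(SERV,-.123),.13),SERV[2]))
```

```text
[ 0.48562294 -0.12650557  0.13072018] 24.993188683320113 0.6997256169351374 [ 0.15164752  0.37320925 -2.70140774]
(array([233.8, -66.1,   0.4]), array([0.002, 0.001, 0.047]))
```

Call:
jog_arm([
  {"tx":20,"ty":-6,"tz":0,"wx":0,"wy":0,"wz":0.01,"gripper":0.5},
  {"tx":50,"ty":-14,"tz":0,"wx":0,"wy":0,"wz":0.02,"gripper":0.5},
  {"tx":85,"ty":-24,"tz":0,"wx":0,"wy":0,"wz":0.03,"gripper":0.5},
  {"tx":120,"ty":-34,"tz":0,"wx":0,"wy":0,"wz":0.04,"gripper":0.5},
  {"tx":155,"ty":-44,"tz":0,"wx":0,"wy":0,"wz":0.047,"gripper":0.5},
])

```text
time: 5.73
position: [0.4583, 0.034, 0.1286]
tool_rot: [2.396, 2.032, -0.001]
ft_force: [0.4, 0.3, -2.4]
grip_width: 0.703
grip_force: 25.0
```

Call:
jog_arm([
  {"tx":30,"ty":-11,"tz":0,"wx":0,"wy":0,"wz":0,"gripper":0.5},
  {"tx":54,"ty":-19,"tz":0,"wx":0,"wy":0,"wz":0,"gripper":0.5},
  {"tx":70,"ty":-24,"tz":0,"wx":0,"wy":0,"wz":0,"gripper":0.5},
  {"tx":78,"ty":-26,"tz":0,"wx":0,"wy":0,"wz":0,"gripper":0.5},
  {"tx":78,"ty":-26,"tz":0,"wx":0,"wy":0,"wz":0,"gripper":0.5},
])

```text
time: 6.15
position: [0.4457, 0.1157, 0.1286]
tool_rot: [-2.391, -2.037, -0.0]
ft_force: [-0.9, -0.3, -1.6]
grip_width: 0.696
grip_force: 25.0
```

Call:
jog_arm([
  {"tx":0,"ty":0,"tz":0,"wx":0,"wy":0,"wz":0,"gripper":0.5},
  {"tx":0,"ty":0,"tz":0,"wx":0,"wy":0,"wz":0,"gripper":0.5},
  {"tx":0,"ty":0,"tz":0,"wx":0,"wy":0,"wz":0,"gripper":0.5},
  {"tx":0,"ty":0,"tz":0,"wx":0,"wy":0,"wz":0,"gripper":0.5},
  {"tx":0,"ty":0,"tz":0,"wx":0,"wy":0,"wz":0,"gripper":0.5},
])

```text
time: 6.57
position: [0.4463, 0.1129, 0.1284]
tool_rot: [-2.396, -2.031, 0.0]
ft_force: [0.4, 0.2, -2.6]
grip_width: 0.704
grip_force: 25.0
```

Run:
```python
from h import *
s=ctrl.get_state();print(s["position"],s["grip_width"],s["ft_force"]);print(inc((*rp(SERV,-.123),.0335),SERV[2]))
i=vision.get_image('wrist');v=i["color"].copy();th=np.linspace(0,2*np.pi,60)
for y in(.123,.041,-.041,-.123):
    q=rp(SERV,y);cv2.polylines(v,[(pw(i,np.c_[q[0]+.037*np.cos(th),q[1]+.037*np.sin(th),0*th+.018])).round().astype(int)],1,(255,0,255),1)
cv2.imwrite("pics/w3.png",v)
```

```text
[0.44630247 0.11293426 0.12843911] 0.7041376036409179 [ 0.42092804  0.22533887 -2.64439157]
(array([ 0.5,  0.6, 94.9]), array([-0.   ,  0.   , -0.002]))
```

View pics/w3.png

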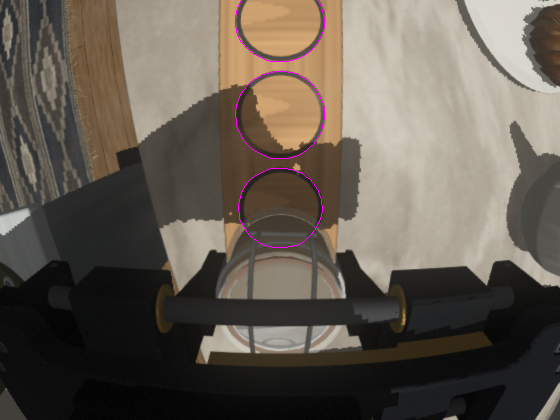

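Call:
jog_arm([
  {"tx":0,"ty":0,"tz":20,"wx":0,"wy":0,"wz":0,"gripper":0.5},
  {"tx":0,"ty":0,"tz":45,"wx":0,"wy":0,"wz":0,"gripper":0.5},
  {"tx":0,"ty":0,"tz":68,"wx":0,"wy":0,"wz":0,"gripper":0.5},
  {"tx":0,"ty":0,"tz":82,"wx":0,"wy":0,"wz":0,"gripper":0.5},
  {"tx":0,"ty":0,"tz":89,"wx":0,"wy":0,"wz":0,"gripper":0.5},
])

```text
time: 7.03
position: [0.4446, 0.1132, 0.0375]
tool_rot: [-2.394, -2.031, 0.004]
ft_force: [-0.9, -1.5, -3.0]
grip_width: 0.705
grip_force: 25.0
```

Call:
jog_arm([
  {"tx":0,"ty":0,"tz":1,"wx":0,"wy":0,"wz":0,"gripper":0.5},
  {"tx":0,"ty":0,"tz":2,"wx":0,"wy":0,"wz":0,"gripper":0.5},
  {"tx":0,"ty":0,"tz":3,"wx":0,"wy":0,"wz":0,"gripper":0.5},
  {"tx":0,"ty":0,"tz":4,"wx":0,"wy":0,"wz":0,"gripper":0.5},
  {"tx":0,"ty":0,"tz":5,"wx":0,"wy":0,"wz":0,"gripper":0.5},
])

```text
time: 7.45
position: [0.447, 0.1139, 0.0353]
tool_rot: [2.394, 2.032, 0.002]
ft_force: [0.7, 0.4, -2.2]
grip_width: 0.701
grip_force: 25.0
```

Call:
jog_arm([
  {"tx":0,"ty":0,"tz":0,"wx":0,"wy":0,"wz":0,"gripper":0.5},
  {"tx":0,"ty":0,"tz":0,"wx":0,"wy":0,"wz":0,"gripper":0.5},
  {"tx":0,"ty":0,"tz":0,"wx":0,"wy":0,"wz":0,"gripper":0.5},
  {"tx":0,"ty":0,"tz":0,"wx":0,"wy":0,"wz":0,"gripper":0.5},
  {"tx":0,"ty":0,"tz":0,"wx":0,"wy":0,"wz":0,"gripper":0.5},
])

```text
time: 7.87
position: [0.4462, 0.1138, 0.0346]
tool_rot: [2.395, 2.033, 0.0]
ft_force: [0.1, 0.5, -2.7]
grip_width: 0.703
grip_force: 25.0
```

Run:
```python
from h import *
s=ctrl.get_state();print(s["position"],s["grip_width"],s["ft_force"]);print(inc((*rp(SERV,-.123),.0335),SERV[2]))
```

```text
[0.44622256 0.11379393 0.03459017] 0.7025915898452589 [ 0.07670307  0.51615183 -2.70833198]
(array([-0.3,  0.8,  1.1]), array([ 0.,  0., -0.]))
```

Call:
jog_arm([
  {"tx":0,"ty":0,"tz":1,"wx":0,"wy":0,"wz":0,"gripper":0.5},
  {"tx":0,"ty":0,"tz":2,"wx":0,"wy":0,"wz":0,"gripper":0.5},
  {"tx":0,"ty":0,"tz":2,"wx":0,"wy":0,"wz":0,"gripper":0.5},
  {"tx":0,"ty":0,"tz":2,"wx":0,"wy":0,"wz":0,"gripper":0.75},
  {"tx":0,"ty":0,"tz":2,"wx":0,"wy":0,"wz":0,"gripper":0.9},
])

```text
time: 8.28
position: [0.4465, 0.1139, 0.0327]
tool_rot: [2.395, 2.033, 0.001]
ft_force: [0.6, -0.8, -0.4]
grip_width: 0.764
grip_force: 0.0
```

Call:
jog_arm([
  {"tx":0,"ty":0,"tz":0,"wx":0,"wy":0,"wz":0,"gripper":1},
  {"tx":0,"ty":0,"tz":0,"wx":0,"wy":0,"wz":0,"gripper":1},
  {"tx":0,"ty":0,"tz":0,"wx":0,"wy":0,"wz":0,"gripper":1},
  {"tx":0,"ty":0,"tz":-20,"wx":0,"wy":0,"wz":0,"gripper":1},
  {"tx":0,"ty":0,"tz":-50,"wx":0,"wy":0,"wz":0,"gripper":1},
])

```text
time: 8.7
position: [0.4436, 0.1134, 0.0808]
tool_rot: [-2.391, -2.031, 0.007]
ft_force: [0.0, -1.2, 0.1]
grip_width: 0.989
grip_force: 0.0
```

Call:
jog_arm([
  {"tx":0,"ty":0,"tz":-20,"wx":0,"wy":0,"wz":0,"gripper":1},
  {"tx":0,"ty":0,"tz":-50,"wx":0,"wy":0,"wz":0,"gripper":1},
  {"tx":0,"ty":0,"tz":-70,"wx":0,"wy":0,"wz":0,"gripper":1},
  {"tx":0,"ty":0,"tz":-85,"wx":0,"wy":0,"wz":0,"gripper":1},
  {"tx":0,"ty":0,"tz":-85,"wx":0,"wy":0,"wz":0,"gripper":1},
])

```text
time: 9.12
position: [0.4484, 0.1144, 0.1708]
tool_rot: [2.392, 2.03, 0.007]
ft_force: [0.9, -0.0, 0.2]
grip_width: 1.0
grip_force: 0.0
```

Run:
```python
from h import *
s=ctrl.get_state();print(s["position"],s["grip_width"],s["ft_force"]);print(inc((*rp(DARK,.041),.17),DARK[2]),inc((*rp(SERV,-.123),.17),SERV[2]))
```

```text
[0.44843545 0.1143554  0.17077713] 1.0004857201148885 [ 0.89415158 -0.00952316  0.20950681]
(array([-313.4,   80.3,    1.1]), array([ 0.006, -0.001, -0.052])) (array([-1.3, -1.3,  0.8]), array([ 0.006, -0.001, -0.   ]))
```

Call:
jog_arm([
  {"tx":-38,"ty":10,"tz":0,"wx":0,"wy":0,"wz":-0.01,"gripper":1},
  {"tx":-76,"ty":20,"tz":0,"wx":0,"wy":0,"wz":-0.02,"gripper":1},
  {"tx":-114,"ty":30,"tz":0,"wx":0,"wy":0,"wz":-0.03,"gripper":1},
  {"tx":-152,"ty":39,"tz":0,"wx":0,"wy":0,"wz":-0.04,"gripper":1},
  {"tx":-190,"ty":48,"tz":0,"wx":0,"wy":0,"wz":-0.052,"gripper":1},
])

```text
time: 9.53
position: [0.462, -0.0832, 0.1665]
tool_rot: [-2.34, -2.095, 0.001]
ft_force: [1.1, 0.1, 0.7]
grip_width: 1.001
grip_force: 0.0
```

Call:
jog_arm([
  {"tx":-37,"ty":8,"tz":0,"wx":0,"wy":0,"wz":0,"gripper":1},
  {"tx":-74,"ty":16,"tz":0,"wx":0,"wy":0,"wz":0,"gripper":1},
  {"tx":-105,"ty":23,"tz":0,"wx":0,"wy":0,"wz":0,"gripper":1},
  {"tx":-126,"ty":27,"tz":0,"wx":0,"wy":0,"wz":0,"gripper":1},
  {"tx":-126,"ty":27,"tz":0,"wx":0,"wy":0,"wz":0,"gripper":1},
])

```text
time: 9.95
position: [0.4742, -0.2155, 0.1658]
tool_rot: [-2.349, -2.085, 0.003]
ft_force: [0.4, 0.1, 0.0]
grip_width: 1.0
grip_force: 0.0
```

Call:
jog_arm([
  {"tx":0,"ty":0,"tz":0,"wx":0,"wy":0,"wz":0,"gripper":1},
  {"tx":0,"ty":0,"tz":0,"wx":0,"wy":0,"wz":0,"gripper":1},
  {"tx":0,"ty":0,"tz":0,"wx":0,"wy":0,"wz":0,"gripper":1},
  {"tx":0,"ty":0,"tz":0,"wx":0,"wy":0,"wz":0,"gripper":1},
  {"tx":0,"ty":0,"tz":0,"wx":0,"wy":0,"wz":0,"gripper":1},
])

```text
time: 10.37
position: [0.4758, -0.2086, 0.1676]
tool_rot: [2.339, 2.097, -0.0]
ft_force: [0.5, 0.5, 0.1]
grip_width: 1.003
grip_force: 0.0
```

Run:
```python
from h import *
s=ctrl.get_state();print(s["position"],s["grip_width"],s["ft_force"]);print(inc((*rp(DARK,.041),.037),DARK[2]))
i=vision.get_image('top');q=rp(SERV,-.123)
w=warp(i,.088,.36,.62,.03,.45);v=w.copy()
for z,r,c in((0,31,(255,0,255)),): cv2.circle(v,(int((.45-q[1])*1000),int((.62-q[0])*1000)),r,c,1)
w=i["color"][150:260,90:310];cv2.imwrite("pics/t2.png",np.vstack([cv2.resize(w,(420,210)),v]))
i=vision.get_image('wrist');v=i["color"].copy();th=np.linspace(0,2*np.pi,60)
for y,z,r in((.123,.022,.038),(.041,.022,.038),(.041,.09,.029)):
    q=rp(DARK,y);cv2.polylines(v,[(pw(i,np.c_[q[0]+r*np.cos(th),q[1]+r*np.sin(th),0*th+z])).round().astype(int)],1,(255,0,255),1)
cv2.imwrite("pics/w4.png",np.hstack([cv2.resize(v[60:270,200:360],(358,470),interpolation=2),cv2.imread("pics/t2.png")]))
```

```text
[ 0.47575056 -0.20860973  0.16761106] 1.002641750696572 [0.4504768  0.53030459 0.13141848]
(array([  0.8,   1. , 130.6]), array([0.   , 0.   , 0.002]))
```

View pics/w4.png

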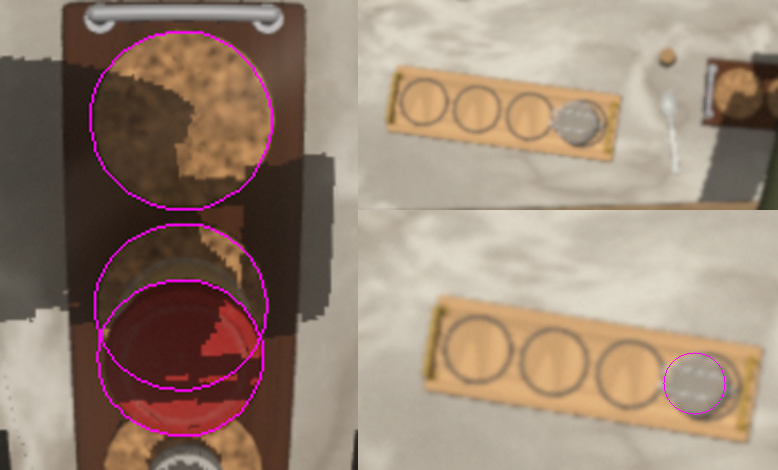

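Call:
jog_arm([
  {"tx":1,"ty":1,"tz":30,"wx":0,"wy":0,"wz":0,"gripper":1},
  {"tx":1,"ty":1,"tz":65,"wx":0,"wy":0,"wz":0,"gripper":1},
  {"tx":1,"ty":1,"tz":100,"wx":0,"wy":0,"wz":0,"gripper":1},
  {"tx":1,"ty":1,"tz":122,"wx":0,"wy":0,"wz":0,"gripper":1},
  {"tx":1,"ty":1,"tz":130,"wx":0,"wy":0,"wz":0,"gripper":1},
])

```text
time: 10.88
position: [0.474, -0.2074, 0.034]
tool_rot: [-2.336, -2.092, 0.003]
ft_force: [-0.7, -0.2, -0.0]
grip_width: 1.004
grip_force: 0.0
```

Call:
jog_arm([
  {"tx":0,"ty":0,"tz":0,"wx":0,"wy":0,"wz":0,"gripper":0.8},
  {"tx":0,"ty":0,"tz":0,"wx":0,"wy":0,"wz":0,"gripper":0.5},
  {"tx":0,"ty":0,"tz":0,"wx":0,"wy":0,"wz":0,"gripper":0.5},
  {"tx":0,"ty":0,"tz":0,"wx":0,"wy":0,"wz":0,"gripper":0.5},
  {"tx":0,"ty":0,"tz":0,"wx":0,"wy":0,"wz":0,"gripper":0.5},
])

```text
time: 11.3
position: [0.4778, -0.2093, 0.0391]
tool_rot: [2.339, 2.093, 0.001]
ft_force: [0.3, 0.1, 0.7]
grip_width: 0.706
grip_force: 0.0
```

Call:
jog_arm([
  {"tx":0,"ty":0,"tz":0,"wx":0,"wy":0,"wz":0,"gripper":0.5},
  {"tx":0,"ty":0,"tz":0,"wx":0,"wy":0,"wz":0,"gripper":0.5},
  {"tx":0,"ty":0,"tz":0,"wx":0,"wy":0,"wz":0,"gripper":0.5},
  {"tx":0,"ty":0,"tz":0,"wx":0,"wy":0,"wz":0,"gripper":0.5},
  {"tx":0,"ty":0,"tz":0,"wx":0,"wy":0,"wz":0,"gripper":0.5},
])

```text
time: 11.72
position: [0.4774, -0.2093, 0.0388]
tool_rot: [2.34, 2.093, 0.0]
ft_force: [-1.6, 0.1, 7.4]
grip_width: 0.651
grip_force: 25.0
```

Call:
jog_arm([
  {"tx":0,"ty":0,"tz":-8,"wx":0,"wy":0,"wz":0,"gripper":0.5},
  {"tx":0,"ty":0,"tz":-30,"wx":0,"wy":0,"wz":0,"gripper":0.5},
  {"tx":0,"ty":0,"tz":-60,"wx":0,"wy":0,"wz":0,"gripper":0.5},
  {"tx":0,"ty":0,"tz":-90,"wx":0,"wy":0,"wz":0,"gripper":0.5},
  {"tx":0,"ty":0,"tz":-105,"wx":0,"wy":0,"wz":0,"gripper":0.5},
])

```text
time: 12.13
position: [0.4781, -0.2091, 0.1462]
tool_rot: [2.338, 2.093, 0.002]
ft_force: [1.2, -0.8, -0.2]
grip_width: 0.649
grip_force: 25.0
```

Run:
```python
from h import *
s=ctrl.get_state();print(s["position"],s["grip_width"],s["ft_force"]);print(inc((*rp(SERV,-.041),.145),SERV[2]))
```

```text
[ 0.47807746 -0.20908532  0.146158  ] 0.648550282741952 [ 1.17999353 -0.8392751  -0.22627228]
(array([ 3.989e+02, -6.230e+01,  3.000e-01]), array([0.004, 0.001, 0.052]))
```

Call:
jog_arm([
  {"tx":25,"ty":-4,"tz":0,"wx":0,"wy":0,"wz":0.01,"gripper":0.5},
  {"tx":60,"ty":-9,"tz":0,"wx":0,"wy":0,"wz":0.02,"gripper":0.5},
  {"tx":100,"ty":-15,"tz":0,"wx":0,"wy":0,"wz":0.03,"gripper":0.5},
  {"tx":140,"ty":-22,"tz":0,"wx":0,"wy":0,"wz":0.04,"gripper":0.5},
  {"tx":180,"ty":-28,"tz":0,"wx":0,"wy":0,"wz":0.052,"gripper":0.5},
])

```text
time: 12.55
position: [0.4679, -0.0251, 0.1426]
tool_rot: [2.396, 2.032, -0.001]
ft_force: [0.2, -0.2, -1.3]
grip_width: 0.649
grip_force: 25.0
```

Call:
jog_arm([
  {"tx":40,"ty":-8,"tz":0,"wx":0,"wy":0,"wz":0,"gripper":0.5},
  {"tx":80,"ty":-17,"tz":0,"wx":0,"wy":0,"wz":0,"gripper":0.5},
  {"tx":115,"ty":-24,"tz":0,"wx":0,"wy":0,"wz":0,"gripper":0.5},
  {"tx":145,"ty":-31,"tz":0,"wx":0,"wy":0,"wz":0,"gripper":0.5},
  {"tx":170,"ty":-36,"tz":0,"wx":0,"wy":0,"wz":0,"gripper":0.5},
])

```text
time: 12.97
position: [0.4598, 0.1497, 0.1428]
tool_rot: [2.392, 2.036, 0.0]
ft_force: [0.1, -0.5, -1.1]
grip_width: 0.646
grip_force: 25.0
```

Call:
jog_arm([
  {"tx":20,"ty":-4,"tz":0,"wx":0,"wy":0,"wz":0,"gripper":0.5},
  {"tx":35,"ty":-8,"tz":0,"wx":0,"wy":0,"wz":0,"gripper":0.5},
  {"tx":46,"ty":-9,"tz":0,"wx":0,"wy":0,"wz":0,"gripper":0.5},
  {"tx":46,"ty":-9,"tz":0,"wx":0,"wy":0,"wz":0,"gripper":0.5},
  {"tx":46,"ty":-9,"tz":0,"wx":0,"wy":0,"wz":0,"gripper":0.5},
])

```text
time: 13.38
position: [0.459, 0.1937, 0.1424]
tool_rot: [-2.393, -2.035, 0.001]
ft_force: [0.2, -0.8, -0.8]
grip_width: 0.652
grip_force: 25.0
```

Call:
jog_arm([
  {"tx":0,"ty":0,"tz":0,"wx":0,"wy":0,"wz":0,"gripper":0.5},
  {"tx":0,"ty":0,"tz":0,"wx":0,"wy":0,"wz":0,"gripper":0.5},
  {"tx":0,"ty":0,"tz":0,"wx":0,"wy":0,"wz":0,"gripper":0.5},
  {"tx":0,"ty":0,"tz":0,"wx":0,"wy":0,"wz":0,"gripper":0.5},
  {"tx":0,"ty":0,"tz":0,"wx":0,"wy":0,"wz":0,"gripper":0.5},
])

```text
time: 13.8
position: [0.4596, 0.1931, 0.1425]
tool_rot: [2.396, 2.032, -0.0]
ft_force: [0.1, 0.2, -0.9]
grip_width: 0.644
grip_force: 25.0
```

Run:
```python
from h import *
s=ctrl.get_state();print(s["position"],s["grip_width"],s["ft_force"]);print(inc((*rp(SERV,-.041),.0348),SERV[2]))
```

```text
[0.45957253 0.19308197 0.14254439] 0.6440793225415078 [ 0.09707821  0.15153886 -0.93404311]
(array([  1.3,   0.5, 107.7]), array([ 0.   ,  0.   , -0.001]))
```

Run:
```python
from h import *
for c in("wrist","side","top"):
    vision.get_image(c);print(c,[(np.round(d["bbox"]).tolist(),round(d["conf"],2)) for d in vision.spot_in(c,"honey_jar")[:2]])
    if c=="wrist":cv2.imwrite("pics/w5.png",vision.get_image(c)["color"])
print(ctrl.get_state()["ft_force"])
```

```text
wrist [([219.0, 221.0, 343.0, 353.0], 0.7)]
side [([288.0, 107.0, 306.0, 134.0], 0.9)]
top [([166.0, 200.0, 180.0, 218.0], 0.44)]
[-0.04067311 -0.08806803 -0.9648917 ]
```

View pics/w5.png

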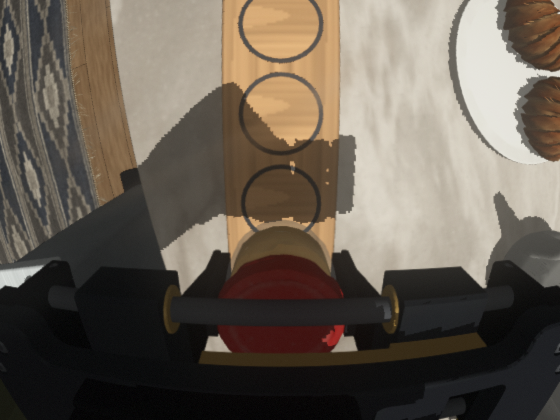

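Call:
jog_arm([
  {"tx":1,"ty":0,"tz":20,"wx":0,"wy":0,"wz":0,"gripper":0.5},
  {"tx":1,"ty":0,"tz":48,"wx":0,"wy":0,"wz":0,"gripper":0.5},
  {"tx":1,"ty":0,"tz":75,"wx":0,"wy":0,"wz":0,"gripper":0.5},
  {"tx":1,"ty":0,"tz":92,"wx":0,"wy":0,"wz":0,"gripper":0.5},
  {"tx":1,"ty":0,"tz":100,"wx":0,"wy":0,"wz":0,"gripper":0.5},
])

```text
time: 14.57
position: [0.4578, 0.1939, 0.04]
tool_rot: [-2.393, -2.032, 0.006]
ft_force: [-0.0, 0.5, -1.6]
grip_width: 0.644
grip_force: 25.0
```

Call:
jog_arm([
  {"tx":0,"ty":0,"tz":1,"wx":0,"wy":0,"wz":0,"gripper":0.5},
  {"tx":0,"ty":0,"tz":2,"wx":0,"wy":0,"wz":0,"gripper":0.5},
  {"tx":0,"ty":0,"tz":4,"wx":0,"wy":0,"wz":0,"gripper":0.5},
  {"tx":0,"ty":0,"tz":6,"wx":0,"wy":0,"wz":0,"gripper":0.5},
  {"tx":0,"ty":0,"tz":7,"wx":0,"wy":0,"wz":0,"gripper":0.5},
])

```text
time: 14.98
position: [0.4604, 0.1948, 0.0363]
tool_rot: [2.394, 2.032, 0.002]
ft_force: [0.7, -0.4, -1.4]
grip_width: 0.651
grip_force: 25.0
```

Call:
jog_arm([
  {"tx":0,"ty":0,"tz":0,"wx":0,"wy":0,"wz":0,"gripper":0.5},
  {"tx":0,"ty":0,"tz":0,"wx":0,"wy":0,"wz":0,"gripper":0.5},
  {"tx":0,"ty":0,"tz":0,"wx":0,"wy":0,"wz":0,"gripper":0.5},
  {"tx":0,"ty":0,"tz":0,"wx":0,"wy":0,"wz":0,"gripper":0.5},
  {"tx":0,"ty":0,"tz":0,"wx":0,"wy":0,"wz":0,"gripper":0.5},
])

```text
time: 15.4
position: [0.4597, 0.1946, 0.0356]
tool_rot: [2.395, 2.033, 0.0]
ft_force: [-0.6, -0.3, -1.4]
grip_width: 0.648
grip_force: 25.0
```

Call:
jog_arm([
  {"tx":0,"ty":0,"tz":1,"wx":0,"wy":0,"wz":0,"gripper":0.5},
  {"tx":0,"ty":0,"tz":2,"wx":0,"wy":0,"wz":0,"gripper":0.5},
  {"tx":0,"ty":0,"tz":2,"wx":0,"wy":0,"wz":0,"gripper":0.5},
  {"tx":0,"ty":0,"tz":2,"wx":0,"wy":0,"wz":0,"gripper":0.75},
  {"tx":0,"ty":0,"tz":2,"wx":0,"wy":0,"wz":0,"gripper":0.9},
])

```text
time: 15.82
position: [0.4601, 0.1949, 0.0339]
tool_rot: [2.394, 2.033, 0.001]
ft_force: [-0.7, -0.7, 0.3]
grip_width: 0.727
grip_force: 0.0
```

Call:
jog_arm([
  {"tx":0,"ty":0,"tz":0,"wx":0,"wy":0,"wz":0,"gripper":1},
  {"tx":0,"ty":0,"tz":0,"wx":0,"wy":0,"wz":0,"gripper":1},
  {"tx":0,"ty":0,"tz":0,"wx":0,"wy":0,"wz":0,"gripper":1},
  {"tx":0,"ty":0,"tz":-20,"wx":0,"wy":0,"wz":0,"gripper":1},
  {"tx":0,"ty":0,"tz":-50,"wx":0,"wy":0,"wz":0,"gripper":1},
])

```text
time: 16.23
position: [0.4571, 0.1937, 0.0815]
tool_rot: [-2.392, -2.031, 0.009]
ft_force: [1.4, -0.8, -0.6]
grip_width: 0.984
grip_force: 0.0
```

Call:
jog_arm([
  {"tx":0,"ty":0,"tz":-20,"wx":0,"wy":0,"wz":0,"gripper":1},
  {"tx":0,"ty":0,"tz":-50,"wx":0,"wy":0,"wz":0,"gripper":1},
  {"tx":0,"ty":0,"tz":-70,"wx":0,"wy":0,"wz":0,"gripper":1},
  {"tx":0,"ty":0,"tz":-80,"wx":0,"wy":0,"wz":0,"gripper":1},
  {"tx":0,"ty":0,"tz":-80,"wx":0,"wy":0,"wz":0,"gripper":1},
])

```text
time: 16.65
position: [0.4611, 0.1951, 0.1655]
tool_rot: [2.393, 2.031, 0.005]
ft_force: [0.5, 0.9, -0.4]
grip_width: 0.998
grip_force: 0.0
```

Run:
```python
from h import *
s=ctrl.get_state();print(s["position"],s["grip_width"],s["ft_force"]);print(inc((*rp(DARK,-.041),.16),DARK[2]),inc((*rp(SERV,-.041),.17),SERV[2]))
```

```text
[0.46106439 0.19513086 0.16551485] 0.9983317408734401 [ 0.486768    0.86552435 -0.41284214]
(array([-477.1,   85.4,    5.4]), array([ 0.004, -0.001, -0.053])) (array([-1. , -0.6, -4.5]), array([ 0.004, -0.001, -0.   ]))
```

Call:
jog_arm([
  {"tx":-39,"ty":7,"tz":0,"wx":0,"wy":0,"wz":-0.01,"gripper":1},
  {"tx":-78,"ty":14,"tz":0,"wx":0,"wy":0,"wz":-0.02,"gripper":1},
  {"tx":-117,"ty":21,"tz":0,"wx":0,"wy":0,"wz":-0.03,"gripper":1},
  {"tx":-156,"ty":28,"tz":0,"wx":0,"wy":0,"wz":-0.04,"gripper":1},
  {"tx":-195,"ty":35,"tz":0,"wx":0,"wy":0,"wz":-0.052,"gripper":1},
])

```text
time: 17.07
position: [0.4611, -0.0055, 0.1619]
tool_rot: [-2.34, -2.094, 0.003]
ft_force: [1.0, 0.6, 0.3]
grip_width: 0.998
grip_force: 0.0
```

Call:
jog_arm([
  {"tx":-39,"ty":5,"tz":0,"wx":0,"wy":0,"wz":0,"gripper":1},
  {"tx":-78,"ty":10,"tz":0,"wx":0,"wy":0,"wz":0,"gripper":1},
  {"tx":-117,"ty":15,"tz":0,"wx":0,"wy":0,"wz":0,"gripper":1},
  {"tx":-156,"ty":20,"tz":0,"wx":0,"wy":0,"wz":0,"gripper":1},
  {"tx":-195,"ty":24,"tz":0,"wx":0,"wy":0,"wz":0,"gripper":1},
])

```text
time: 17.48
position: [0.4634, -0.2016, 0.1615]
tool_rot: [-2.34, -2.093, 0.002]
ft_force: [1.3, 0.5, 1.2]
grip_width: 1.0
grip_force: 0.0
```

Call:
jog_arm([
  {"tx":-36,"ty":5,"tz":0,"wx":0,"wy":0,"wz":0,"gripper":1},
  {"tx":-66,"ty":9,"tz":0,"wx":0,"wy":0,"wz":0,"gripper":1},
  {"tx":-86,"ty":11,"tz":0,"wx":0,"wy":0,"wz":0,"gripper":1},
  {"tx":-91,"ty":12,"tz":0,"wx":0,"wy":0,"wz":0,"gripper":1},
  {"tx":-91,"ty":12,"tz":0,"wx":0,"wy":0,"wz":0,"gripper":1},
])

```text
time: 17.9
position: [0.4654, -0.2926, 0.1614]
tool_rot: [-2.342, -2.089, 0.001]
ft_force: [-0.1, 0.2, 1.0]
grip_width: 1.0
grip_force: 0.0
```

Call:
jog_arm([
  {"tx":0,"ty":0,"tz":0,"wx":0,"wy":0,"wz":0,"gripper":1},
  {"tx":0,"ty":0,"tz":0,"wx":0,"wy":0,"wz":0,"gripper":1},
  {"tx":0,"ty":0,"tz":0,"wx":0,"wy":0,"wz":0,"gripper":1},
  {"tx":0,"ty":0,"tz":0,"wx":0,"wy":0,"wz":0,"gripper":1},
  {"tx":0,"ty":0,"tz":0,"wx":0,"wy":0,"wz":0,"gripper":1},
])

```text
time: 18.32
position: [0.4669, -0.2908, 0.1638]
tool_rot: [2.339, 2.096, -0.0]
ft_force: [-0.2, 0.9, 0.5]
grip_width: 1.002
grip_force: 0.0
```

Run:
```python
from h import *
s=ctrl.get_state();print(s["position"],s["grip_width"],s["ft_force"]);print(inc((*rp(DARK,-.041),.046),DARK[2]))
i=vision.get_image('wrist');v=i["color"].copy();th=np.linspace(0,2*np.pi,60)
for y,z,r in((.041,.022,.038),(-.041,.022,.038),(-.041,.074,.012),(-.123,.058,.0315)):
    q=rp(DARK,y);cv2.polylines(v,[(pw(i,np.c_[q[0]+r*np.cos(th),q[1]+r*np.sin(th),0*th+z])).round().astype(int)],1,(255,0,255),1)
w=vision.get_image('top')["color"][150:260,90:310]
cv2.imwrite("pics/w6.png",np.hstack([cv2.resize(v[60:330,180:380],(348,470),interpolation=2),cv2.resize(w,(440,470))]))
```

```text
[ 0.46690337 -0.29079847  0.16377241] 1.0016272674623194 [-0.24864585  0.91844375  0.5441387 ]
(array([  1.5,   0.7, 117.8]), array([0.   , 0.   , 0.001]))
```

View pics/w6.png

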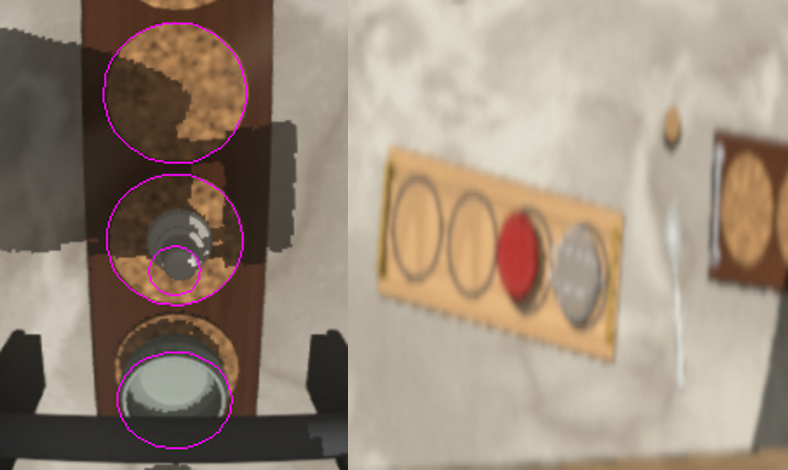

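Call:
jog_arm([
  {"tx":5,"ty":3,"tz":25,"wx":0,"wy":0,"wz":0,"gripper":1},
  {"tx":5,"ty":3,"tz":60,"wx":0,"wy":0,"wz":0,"gripper":1},
  {"tx":5,"ty":3,"tz":90,"wx":0,"wy":0,"wz":0,"gripper":0.9},
  {"tx":5,"ty":3,"tz":110,"wx":0,"wy":0,"wz":0,"gripper":0.8},
  {"tx":5,"ty":3,"tz":117,"wx":0,"wy":0,"wz":0,"gripper":0.7},
])

```text
time: 18.83
position: [0.4678, -0.2857, 0.0431]
tool_rot: [-2.337, -2.091, 0.002]
ft_force: [-0.4, -0.6, 0.0]
grip_width: 0.852
grip_force: 0.0
```

Call:
jog_arm([
  {"tx":0,"ty":0,"tz":0,"wx":0,"wy":0,"wz":0,"gripper":0.6},
  {"tx":0,"ty":0,"tz":0,"wx":0,"wy":0,"wz":0,"gripper":0.5},
  {"tx":0,"ty":0,"tz":0,"wx":0,"wy":0,"wz":0,"gripper":0.45},
  {"tx":0,"ty":0,"tz":0,"wx":0,"wy":0,"wz":0,"gripper":0.42},
  {"tx":0,"ty":0,"tz":0,"wx":0,"wy":0,"wz":0,"gripper":0.4},
], grip_force=10)

```text
time: 19.25
position: [0.4711, -0.2877, 0.048]
tool_rot: [2.339, 2.093, 0.001]
ft_force: [0.4, -0.7, -0.8]
grip_width: 0.484
grip_force: 0.0
```

Run:
```python
from h import *
s=ctrl.get_state();print(s["position"],s["grip_width"],s["ft_force"]);print(inc((*rp(DARK,-.041),.046),DARK[2]))
i=vision.get_image('wrist');v=i["color"].copy()
cv2.imwrite("pics/w7.png",cv2.resize(v[120:420,130:430],(600,600),interpolation=2))
```

```text
[ 0.47106365 -0.28770757  0.04804662] 0.48376152792725746 [ 0.38800602 -0.73831762 -0.75374068]
(array([-2.1, -3.1,  2. ]), array([ 0.002,  0.001, -0.   ]))
```

View pics/w7.png

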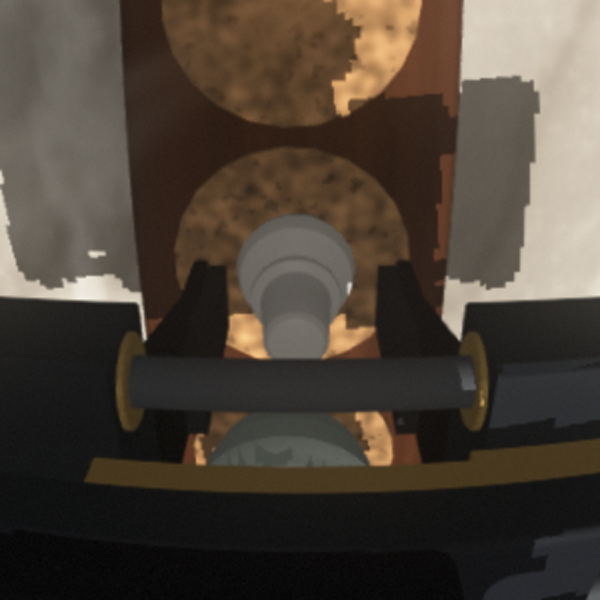

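Run:
```python
from h import *
i=vision.get_image('wrist');s=ctrl.get_state()["position"]
f=lambda P:((pw(i,P)-[130,120])*2).round(0).tolist()
print("tcp",f(s),"grasp",f(s+[0,0,.019]),"top of neck here",f([s[0],s[1],.074]))
q=rp(DARK,-.041);
for d in(0,.003,.005,.008):
  a=q+d*np.array([.11,.994]);print(d,"ball ctr",f([*a,.034]),"necktop",f([*a,.074]))
```

```text
tcp [[296.0, 295.0]] grasp [[296.0, 330.0]] top of neck here [[296.0, 345.0]]
0 ball ctr [[288.0, 281.0]] necktop [[285.0, 353.0]]
0.003 ball ctr [[288.0, 272.0]] necktop [[285.0, 343.0]]
0.005 ball ctr [[288.0, 266.0]] necktop [[285.0, 336.0]]
0.008 ball ctr [[288.0, 257.0]] necktop [[285.0, 325.0]]
```

Call:
jog_arm([
  {"tx":2.5,"ty":0,"tz":1,"wx":0,"wy":0,"wz":0,"gripper":0.45},
  {"tx":2.5,"ty":0,"tz":1,"wx":0,"wy":0,"wz":0,"gripper":0.4},
  {"tx":2.5,"ty":0,"tz":1,"wx":0,"wy":0,"wz":0,"gripper":0.36},
  {"tx":2.5,"ty":0,"tz":1,"wx":0,"wy":0,"wz":0,"gripper":0.33},
  {"tx":2.5,"ty":0,"tz":1,"wx":0,"wy":0,"wz":0,"gripper":0.3},
])

```text
time: 19.77
position: [0.4704, -0.2846, 0.0455]
tool_rot: [2.341, 2.095, -0.0]
ft_force: [-0.2, -0.4, -0.4]
grip_width: 0.326
grip_force: 0.0
```

Call:
jog_arm([
  {"tx":0,"ty":0,"tz":0,"wx":0,"wy":0,"wz":0,"gripper":0.28},
  {"tx":0,"ty":0,"tz":0,"wx":0,"wy":0,"wz":0,"gripper":0.25},
  {"tx":0,"ty":0,"tz":0,"wx":0,"wy":0,"wz":0,"gripper":0.1},
  {"tx":0,"ty":0,"tz":0,"wx":0,"wy":0,"wz":0,"gripper":0.1},
  {"tx":0,"ty":0,"tz":0,"wx":0,"wy":0,"wz":0,"gripper":0.1},
])

```text
time: 20.18
position: [0.4703, -0.2846, 0.0455]
tool_rot: [-2.341, -2.095, 0.0]
ft_force: [0.2, -0.1, 0.4]
grip_width: 0.263
grip_force: 10.0
```

Call:
jog_arm([
  {"tx":0,"ty":0,"tz":0,"wx":0,"wy":0,"wz":0,"gripper":0.1},
  {"tx":0,"ty":0,"tz":0,"wx":0,"wy":0,"wz":0,"gripper":0.1},
  {"tx":0,"ty":0,"tz":0,"wx":0,"wy":0,"wz":0,"gripper":0.1},
  {"tx":0,"ty":0,"tz":0,"wx":0,"wy":0,"wz":0,"gripper":0.1},
  {"tx":0,"ty":0,"tz":0,"wx":0,"wy":0,"wz":0,"gripper":0.1},
], grip_force=15)

```text
time: 20.6
position: [0.4704, -0.2846, 0.0455]
tool_rot: [2.341, 2.095, -0.0]
ft_force: [-0.0, -0.7, -0.1]
grip_width: 0.265
grip_force: 15.0
```

Call:
jog_arm([
  {"tx":0,"ty":0,"tz":-8,"wx":0,"wy":0,"wz":0,"gripper":0.1},
  {"tx":0,"ty":0,"tz":-30,"wx":0,"wy":0,"wz":0,"gripper":0.1},
  {"tx":0,"ty":0,"tz":-60,"wx":0,"wy":0,"wz":0,"gripper":0.1},
  {"tx":0,"ty":0,"tz":-90,"wx":0,"wy":0,"wz":0,"gripper":0.1},
  {"tx":0,"ty":0,"tz":-105,"wx":0,"wy":0,"wz":0,"gripper":0.1},
])

```text
time: 21.02
position: [0.4722, -0.2853, 0.1549]
tool_rot: [2.337, 2.092, 0.002]
ft_force: [0.0, -0.4, -0.4]
grip_width: 0.262
grip_force: 15.0
```

Run:
```python
from h import *
s=ctrl.get_state();print(s["position"],s["grip_width"],s["ft_force"]);print(inc((*rp(SERV,.041),.145),SERV[2]))
```

```text
[ 0.47216967 -0.28527108  0.15491851] 0.2622011186036455 [ 0.04544092 -0.39082077 -0.43874796]
(array([557.2, -60.6,   8.2]), array([0.005, 0.002, 0.052]))
```

Call:
jog_arm([
  {"tx":27,"ty":-3,"tz":0,"wx":0,"wy":0,"wz":0.01,"gripper":0.1},
  {"tx":65,"ty":-7,"tz":0,"wx":0,"wy":0,"wz":0.02,"gripper":0.1},
  {"tx":105,"ty":-11,"tz":0,"wx":0,"wy":0,"wz":0.03,"gripper":0.1},
  {"tx":145,"ty":-16,"tz":0,"wx":0,"wy":0,"wz":0.04,"gripper":0.1},
  {"tx":185,"ty":-20,"tz":0,"wx":0,"wy":0,"wz":0.052,"gripper":0.1},
])

```text
time: 21.43
position: [0.4708, -0.0968, 0.1512]
tool_rot: [2.395, 2.031, 0.0]
ft_force: [0.4, 0.6, -0.9]
grip_width: 0.262
grip_force: 15.0
```

Call:
jog_arm([
  {"tx":38,"ty":-6,"tz":0,"wx":0,"wy":0,"wz":0,"gripper":0.1},
  {"tx":76,"ty":-12,"tz":0,"wx":0,"wy":0,"wz":0,"gripper":0.1},
  {"tx":114,"ty":-18,"tz":0,"wx":0,"wy":0,"wz":0,"gripper":0.1},
  {"tx":152,"ty":-24,"tz":0,"wx":0,"wy":0,"wz":0,"gripper":0.1},
  {"tx":190,"ty":-30,"tz":0,"wx":0,"wy":0,"wz":0,"gripper":0.1},
])

```text
time: 21.85
position: [0.4721, 0.0957, 0.1514]
tool_rot: [2.394, 2.032, 0.001]
ft_force: [0.8, 0.3, -1.3]
grip_width: 0.259
grip_force: 15.0
```

Call:
jog_arm([
  {"tx":40,"ty":-6,"tz":0,"wx":0,"wy":0,"wz":0,"gripper":0.1},
  {"tx":80,"ty":-12,"tz":0,"wx":0,"wy":0,"wz":0,"gripper":0.1},
  {"tx":118,"ty":-18,"tz":0,"wx":0,"wy":0,"wz":0,"gripper":0.1},
  {"tx":152,"ty":-24,"tz":0,"wx":0,"wy":0,"wz":0,"gripper":0.1},
  {"tx":180,"ty":-28,"tz":0,"wx":0,"wy":0,"wz":0,"gripper":0.1},
])

```text
time: 22.27
position: [0.4731, 0.2793, 0.1514]
tool_rot: [-2.393, -2.036, -0.002]
ft_force: [0.6, -0.1, 0.4]
grip_width: 0.261
grip_force: 15.0
```

Call:
jog_arm([
  {"tx":0,"ty":0,"tz":0,"wx":0,"wy":0,"wz":0,"gripper":0.1},
  {"tx":0,"ty":0,"tz":0,"wx":0,"wy":0,"wz":0,"gripper":0.1},
  {"tx":0,"ty":0,"tz":0,"wx":0,"wy":0,"wz":0,"gripper":0.1},
  {"tx":0,"ty":0,"tz":0,"wx":0,"wy":0,"wz":0,"gripper":0.1},
  {"tx":0,"ty":0,"tz":0,"wx":0,"wy":0,"wz":0,"gripper":0.1},
])

```text
time: 22.68
position: [0.4744, 0.2742, 0.1506]
tool_rot: [2.397, 2.029, -0.001]
ft_force: [0.8, 0.0, -1.2]
grip_width: 0.265
grip_force: 15.0
```

Run:
```python
from h import *
s=ctrl.get_state();print(s["position"],s["grip_width"],s["ft_force"]);print(inc((*rp(SERV,.041),.0415),SERV[2]))
```

```text
[0.47444524 0.27421925 0.15055386] 0.26508752522645873 [ 0.79074171  0.01194484 -1.23838148]
(array([  0.9,  -1.1, 109.1]), array([ 0.001,  0.001, -0.003]))
```

Call:
jog_arm([
  {"tx":1,"ty":-1,"tz":20,"wx":0,"wy":0,"wz":0,"gripper":0.1},
  {"tx":1,"ty":-1,"tz":48,"wx":0,"wy":0,"wz":0,"gripper":0.1},
  {"tx":1,"ty":-1,"tz":75,"wx":0,"wy":0,"wz":0,"gripper":0.1},
  {"tx":1,"ty":-1,"tz":93,"wx":0,"wy":0,"wz":0,"gripper":0.1},
  {"tx":1,"ty":-1,"tz":101,"wx":0,"wy":0,"wz":0,"gripper":0.1},
])

```text
time: 23.1
position: [0.4719, 0.2746, 0.0469]
tool_rot: [-2.397, -2.031, 0.007]
ft_force: [-0.1, -0.2, -0.9]
grip_width: 0.259
grip_force: 15.0
```

Call:
jog_arm([
  {"tx":0,"ty":0,"tz":1,"wx":0,"wy":0,"wz":0,"gripper":0.1},
  {"tx":0,"ty":0,"tz":2,"wx":0,"wy":0,"wz":0,"gripper":0.1},
  {"tx":0,"ty":0,"tz":4,"wx":0,"wy":0,"wz":0,"gripper":0.1},
  {"tx":0,"ty":0,"tz":6,"wx":0,"wy":0,"wz":0,"gripper":0.1},
  {"tx":0,"ty":0,"tz":7,"wx":0,"wy":0,"wz":0,"gripper":0.1},
])

```text
time: 23.52
position: [0.4737, 0.2774, 0.0433]
tool_rot: [2.395, 2.032, 0.002]
ft_force: [0.2, -0.2, -0.9]
grip_width: 0.261
grip_force: 15.0
```

Call:
jog_arm([
  {"tx":0,"ty":0,"tz":0,"wx":0,"wy":0,"wz":0,"gripper":0.1},
  {"tx":0,"ty":0,"tz":0,"wx":0,"wy":0,"wz":0,"gripper":0.1},
  {"tx":0,"ty":0,"tz":0,"wx":0,"wy":0,"wz":0,"gripper":0.1},
  {"tx":0,"ty":0,"tz":0,"wx":0,"wy":0,"wz":0,"gripper":0.1},
  {"tx":0,"ty":0,"tz":0,"wx":0,"wy":0,"wz":0,"gripper":0.1},
])

```text
time: 23.93
position: [0.4731, 0.2772, 0.0426]
tool_rot: [2.395, 2.033, 0.0]
ft_force: [-0.8, -0.2, 0.2]
grip_width: 0.262
grip_force: 15.0
```

Call:
jog_arm([
  {"tx":-2,"ty":0,"tz":0,"wx":0,"wy":0,"wz":0,"gripper":0.1},
  {"tx":-2,"ty":0,"tz":1.2,"wx":0,"wy":0,"wz":0,"gripper":0.1},
  {"tx":-2,"ty":0,"tz":1.2,"wx":0,"wy":0,"wz":0,"gripper":0.1},
  {"tx":-2,"ty":0,"tz":1.2,"wx":0,"wy":0,"wz":0,"gripper":0.1},
  {"tx":-2,"ty":0,"tz":1.2,"wx":0,"wy":0,"wz":0,"gripper":0.3},
])

```text
time: 24.35
position: [0.4729, 0.2751, 0.0414]
tool_rot: [2.395, 2.033, 0.0]
ft_force: [0.7, -0.7, 0.2]
grip_width: 0.279
grip_force: 0.2
```

Call:
jog_arm([
  {"tx":0,"ty":0,"tz":0,"wx":0,"wy":0,"wz":0,"gripper":0.35},
  {"tx":0,"ty":0,"tz":0,"wx":0,"wy":0,"wz":0,"gripper":0.45},
  {"tx":0,"ty":0,"tz":0,"wx":0,"wy":0,"wz":0,"gripper":0.6},
  {"tx":0,"ty":0,"tz":0,"wx":0,"wy":0,"wz":0,"gripper":0.8},
  {"tx":0,"ty":0,"tz":0,"wx":0,"wy":0,"wz":0,"gripper":0.8},
])

```text
time: 24.77
position: [0.4726, 0.2752, 0.0412]
tool_rot: [-2.395, -2.033, 0.0]
ft_force: [-0.6, 0.1, 0.7]
grip_width: 0.571
grip_force: 0.0
```

Call:
jog_arm([
  {"tx":0,"ty":0,"tz":-10,"wx":0,"wy":0,"wz":0,"gripper":0.8},
  {"tx":0,"ty":0,"tz":-35,"wx":0,"wy":0,"wz":0,"gripper":0.9},
  {"tx":0,"ty":0,"tz":-65,"wx":0,"wy":0,"wz":0,"gripper":1},
  {"tx":0,"ty":0,"tz":-95,"wx":0,"wy":0,"wz":0,"gripper":1},
  {"tx":0,"ty":0,"tz":-120,"wx":0,"wy":0,"wz":0,"gripper":1},
])

```text
time: 25.18
position: [0.4728, 0.2758, 0.1641]
tool_rot: [2.394, 2.034, 0.003]
ft_force: [1.1, 0.4, -0.1]
grip_width: 0.94
grip_force: 0.0
```

Run:
```python
from h import *
s=ctrl.get_state();print(s["position"],s["grip_width"],s["ft_force"]);print(inc((*rp(DARK,-.123),.16),DARK[2]))
```

```text
[0.47284976 0.27583992 0.16409219] 0.9401227541438586 [ 1.13450512  0.35300931 -0.14104061]
(array([-640.6,   90.6,    3.6]), array([ 0.001, -0.001, -0.052]))
```

Call:
jog_arm([
  {"tx":-39,"ty":6,"tz":0,"wx":0,"wy":0,"wz":-0.01,"gripper":1},
  {"tx":-78,"ty":11,"tz":0,"wx":0,"wy":0,"wz":-0.02,"gripper":1},
  {"tx":-117,"ty":17,"tz":0,"wx":0,"wy":0,"wz":-0.03,"gripper":1},
  {"tx":-156,"ty":22,"tz":0,"wx":0,"wy":0,"wz":-0.04,"gripper":1},
  {"tx":-195,"ty":28,"tz":0,"wx":0,"wy":0,"wz":-0.052,"gripper":1},
])

```text
time: 25.6
position: [0.4683, 0.0768, 0.1623]
tool_rot: [2.339, 2.095, 0.001]
ft_force: [0.4, -0.4, 0.5]
grip_width: 0.998
grip_force: 0.0
```

Call:
jog_arm([
  {"tx":-39,"ty":3,"tz":0,"wx":0,"wy":0,"wz":0,"gripper":1},
  {"tx":-78,"ty":7,"tz":0,"wx":0,"wy":0,"wz":0,"gripper":1},
  {"tx":-117,"ty":10,"tz":0,"wx":0,"wy":0,"wz":0,"gripper":1},
  {"tx":-156,"ty":14,"tz":0,"wx":0,"wy":0,"wz":0,"gripper":1},
  {"tx":-195,"ty":17,"tz":0,"wx":0,"wy":0,"wz":0,"gripper":1},
])

```text
time: 26.02
position: [0.4639, -0.1192, 0.1624]
tool_rot: [2.339, 2.094, 0.001]
ft_force: [0.1, -0.1, 0.2]
grip_width: 1.002
grip_force: 0.0
```

Call:
jog_arm([
  {"tx":-39,"ty":3,"tz":0,"wx":0,"wy":0,"wz":0,"gripper":1},
  {"tx":-78,"ty":7,"tz":0,"wx":0,"wy":0,"wz":0,"gripper":1},
  {"tx":-117,"ty":10,"tz":0,"wx":0,"wy":0,"wz":0,"gripper":1},
  {"tx":-156,"ty":14,"tz":0,"wx":0,"wy":0,"wz":0,"gripper":1},
  {"tx":-195,"ty":17,"tz":0,"wx":0,"wy":0,"wz":0,"gripper":1},
])

```text
time: 26.43
position: [0.4593, -0.3149, 0.1624]
tool_rot: [2.34, 2.094, 0.001]
ft_force: [0.5, 0.6, -0.2]
grip_width: 0.997
grip_force: 0.0
```

Call:
jog_arm([
  {"tx":-30,"ty":3,"tz":0,"wx":0,"wy":0,"wz":0,"gripper":1},
  {"tx":-50,"ty":5,"tz":0,"wx":0,"wy":0,"wz":0,"gripper":1},
  {"tx":-58,"ty":6,"tz":0,"wx":0,"wy":0,"wz":0,"gripper":1},
  {"tx":-58,"ty":6,"tz":0,"wx":0,"wy":0,"wz":0,"gripper":1},
  {"tx":-58,"ty":6,"tz":0,"wx":0,"wy":0,"wz":0,"gripper":1},
])

```text
time: 26.85
position: [0.4593, -0.3699, 0.1615]
tool_rot: [-2.34, -2.095, -0.002]
ft_force: [0.7, 0.8, -0.1]
grip_width: 1.005
grip_force: 0.0
```

Call:
jog_arm([
  {"tx":0,"ty":0,"tz":0,"wx":0,"wy":0,"wz":0,"gripper":1},
  {"tx":0,"ty":0,"tz":0,"wx":0,"wy":0,"wz":0,"gripper":1},
  {"tx":0,"ty":0,"tz":0,"wx":0,"wy":0,"wz":0,"gripper":1},
  {"tx":0,"ty":0,"tz":0,"wx":0,"wy":0,"wz":0,"gripper":1},
  {"tx":0,"ty":0,"tz":0,"wx":0,"wy":0,"wz":0,"gripper":1},
])

```text
time: 27.27
position: [0.459, -0.3709, 0.1616]
tool_rot: [2.34, 2.096, -0.0]
ft_force: [0.0, -0.7, 0.1]
grip_width: 1.0
grip_force: 0.0
```

Run:
```python
from h import *
s=ctrl.get_state();print(s["position"],s["grip_width"],s["ft_force"]);print(inc((*rp(DARK,-.123),.029),DARK[2]))
i=vision.get_image('wrist');v=i["color"].copy();th=np.linspace(0,2*np.pi,60)
for y,z,r in((-.041,.022,.038),(-.123,.022,.038),(-.123,.058,.0315)):
    q=rp(DARK,y);cv2.polylines(v,[(pw(i,np.c_[q[0]+r*np.cos(th),q[1]+r*np.sin(th),0*th+z])).round().astype(int)],1,(255,0,255),1)
im=vision.get_image('top');V=warp(im,.018,.36,.62,.03,.45)
for y in(.123,.041,-.041,-.123):
    q=rp(SERV,y);cv2.circle(V,(int((.45-q[1])*1000),int((.62-q[0])*1000)),13,(255,0,255),1)
cv2.imwrite("pics/w8.png",np.hstack([cv2.resize(v[60:330,180:380],(348,470),interpolation=2),cv2.resize(V[:,:420],(440,470))]))
```

```text
[ 0.45902099 -0.37086611  0.16155486] 0.9998108851413544 [ 0.00421526 -0.71705566  0.11561157]
(array([-1.000e-01, -3.000e-01,  1.326e+02]), array([0.   , 0.   , 0.001]))
```

View pics/w8.png

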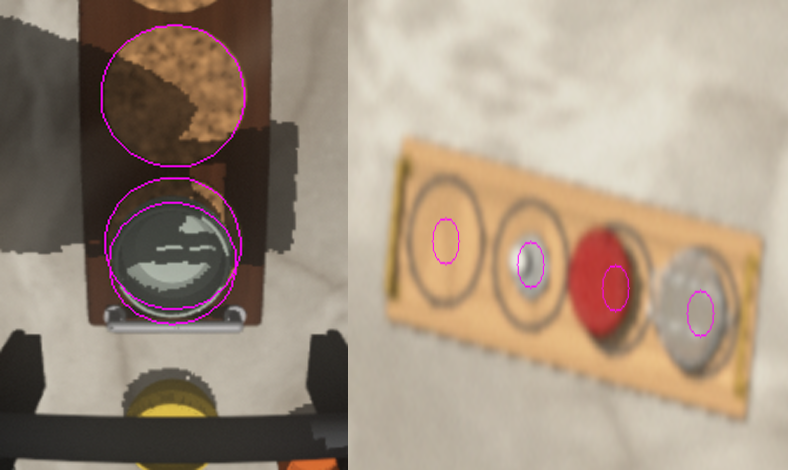

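Call:
jog_arm([
  {"tx":2,"ty":0,"tz":30,"wx":0,"wy":0,"wz":0,"gripper":1},
  {"tx":2,"ty":0,"tz":65,"wx":0,"wy":0,"wz":0,"gripper":1},
  {"tx":2,"ty":0,"tz":100,"wx":0,"wy":0,"wz":0,"gripper":1},
  {"tx":2,"ty":0,"tz":120,"wx":0,"wy":0,"wz":0,"gripper":1},
  {"tx":2,"ty":0,"tz":130,"wx":0,"wy":0,"wz":0,"gripper":1},
])

```text
time: 27.78
position: [0.4569, -0.3679, 0.0277]
tool_rot: [-2.337, -2.091, 0.001]
ft_force: [-0.3, 1.3, 0.6]
grip_width: 1.0
grip_force: 0.0
```

Call:
jog_arm([
  {"tx":0,"ty":0,"tz":0,"wx":0,"wy":0,"wz":0,"gripper":0.85},
  {"tx":0,"ty":0,"tz":0,"wx":0,"wy":0,"wz":0,"gripper":0.75},
  {"tx":0,"ty":0,"tz":0,"wx":0,"wy":0,"wz":0,"gripper":0.6},
  {"tx":0,"ty":0,"tz":0,"wx":0,"wy":0,"wz":0,"gripper":0.5},
  {"tx":0,"ty":0,"tz":0,"wx":0,"wy":0,"wz":0,"gripper":0.5},
])

```text
time: 28.2
position: [0.4597, -0.3702, 0.033]
tool_rot: [2.34, 2.093, -0.0]
ft_force: [-0.5, -0.1, 2.3]
grip_width: 0.708
grip_force: 4.9
```

Call:
jog_arm([
  {"tx":0,"ty":0,"tz":0,"wx":0,"wy":0,"wz":0,"gripper":0.5},
  {"tx":0,"ty":0,"tz":0,"wx":0,"wy":0,"wz":0,"gripper":0.5},
  {"tx":0,"ty":0,"tz":0,"wx":0,"wy":0,"wz":0,"gripper":0.5},
  {"tx":0,"ty":0,"tz":0,"wx":0,"wy":0,"wz":0,"gripper":0.5},
  {"tx":0,"ty":0,"tz":0,"wx":0,"wy":0,"wz":0,"gripper":0.5},
])

```text
time: 28.62
position: [0.4597, -0.3703, 0.033]
tool_rot: [2.34, 2.093, -0.0]
ft_force: [-0.8, 0.4, 6.4]
grip_width: 0.704
grip_force: 15.0
```

Call:
jog_arm([
  {"tx":0,"ty":0,"tz":-8,"wx":0,"wy":0,"wz":0,"gripper":0.5},
  {"tx":0,"ty":0,"tz":-30,"wx":0,"wy":0,"wz":0,"gripper":0.5},
  {"tx":0,"ty":0,"tz":-60,"wx":0,"wy":0,"wz":0,"gripper":0.5},
  {"tx":0,"ty":0,"tz":-90,"wx":0,"wy":0,"wz":0,"gripper":0.5},
  {"tx":0,"ty":0,"tz":-115,"wx":0,"wy":0,"wz":0,"gripper":0.5},
])

```text
time: 29.03
position: [0.4593, -0.3693, 0.1486]
tool_rot: [2.34, 2.094, 0.001]
ft_force: [0.6, -0.2, -1.6]
grip_width: 0.703
grip_force: 15.0
```

Run:
```python
from h import *
s=ctrl.get_state();print(s["position"],s["grip_width"],s["ft_force"]);print(inc((*rp(SERV,.123),.145),SERV[2]))
```

```text
[ 0.45931397 -0.36934898  0.14856929] 0.702828028039532 [ 0.57053863 -0.20691859 -1.59778979]
(array([724. , -52.8,   3.2]), array([0.001, 0.   , 0.052]))
```

Call:
jog_arm([
  {"tx":27,"ty":-2,"tz":0,"wx":0,"wy":0,"wz":0.01,"gripper":0.5},
  {"tx":65,"ty":-5,"tz":0,"wx":0,"wy":0,"wz":0.02,"gripper":0.5},
  {"tx":105,"ty":-7,"tz":0,"wx":0,"wy":0,"wz":0.03,"gripper":0.5},
  {"tx":145,"ty":-10,"tz":0,"wx":0,"wy":0,"wz":0.04,"gripper":0.5},
  {"tx":185,"ty":-13,"tz":0,"wx":0,"wy":0,"wz":0.052,"gripper":0.5},
])

```text
time: 29.45
position: [0.4662, -0.1822, 0.1466]
tool_rot: [2.396, 2.032, -0.0]
ft_force: [1.1, 0.2, -1.2]
grip_width: 0.7
grip_force: 15.0
```

Call:
jog_arm([
  {"tx":38,"ty":-5,"tz":0,"wx":0,"wy":0,"wz":0,"gripper":0.5},
  {"tx":76,"ty":-10,"tz":0,"wx":0,"wy":0,"wz":0,"gripper":0.5},
  {"tx":114,"ty":-14,"tz":0,"wx":0,"wy":0,"wz":0,"gripper":0.5},
  {"tx":152,"ty":-19,"tz":0,"wx":0,"wy":0,"wz":0,"gripper":0.5},
  {"tx":190,"ty":-24,"tz":0,"wx":0,"wy":0,"wz":0,"gripper":0.5},
])

```text
time: 29.87
position: [0.4733, 0.0091, 0.1467]
tool_rot: [2.394, 2.033, -0.0]
ft_force: [1.2, -0.5, -1.0]
grip_width: 0.701
grip_force: 15.0
```

Call:
jog_arm([
  {"tx":38,"ty":-5,"tz":0,"wx":0,"wy":0,"wz":0,"gripper":0.5},
  {"tx":76,"ty":-10,"tz":0,"wx":0,"wy":0,"wz":0,"gripper":0.5},
  {"tx":114,"ty":-14,"tz":0,"wx":0,"wy":0,"wz":0,"gripper":0.5},
  {"tx":152,"ty":-19,"tz":0,"wx":0,"wy":0,"wz":0,"gripper":0.5},
  {"tx":190,"ty":-24,"tz":0,"wx":0,"wy":0,"wz":0,"gripper":0.5},
])

```text
time: 30.28
position: [0.4806, 0.2003, 0.1468]
tool_rot: [2.394, 2.032, 0.001]
ft_force: [0.6, -0.0, -2.7]
grip_width: 0.706
grip_force: 15.0
```

Call:
jog_arm([
  {"tx":38,"ty":-5,"tz":0,"wx":0,"wy":0,"wz":0,"gripper":0.5},
  {"tx":76,"ty":-10,"tz":0,"wx":0,"wy":0,"wz":0,"gripper":0.5},
  {"tx":110,"ty":-14,"tz":0,"wx":0,"wy":0,"wz":0,"gripper":0.5},
  {"tx":138,"ty":-18,"tz":0,"wx":0,"wy":0,"wz":0,"gripper":0.5},
  {"tx":156,"ty":-20,"tz":0,"wx":0,"wy":0,"wz":0,"gripper":0.5},
])

```text
time: 30.7
position: [0.485, 0.3597, 0.1465]
tool_rot: [-2.39, -2.036, -0.001]
ft_force: [-0.1, 0.0, -1.2]
grip_width: 0.706
grip_force: 15.0
```

Call:
jog_arm([
  {"tx":0,"ty":0,"tz":0,"wx":0,"wy":0,"wz":0,"gripper":0.5},
  {"tx":0,"ty":0,"tz":0,"wx":0,"wy":0,"wz":0,"gripper":0.5},
  {"tx":0,"ty":0,"tz":0,"wx":0,"wy":0,"wz":0,"gripper":0.5},
  {"tx":0,"ty":0,"tz":0,"wx":0,"wy":0,"wz":0,"gripper":0.5},
  {"tx":0,"ty":0,"tz":0,"wx":0,"wy":0,"wz":0,"gripper":0.5},
])

```text
time: 31.12
position: [0.4872, 0.3541, 0.1463]
tool_rot: [2.396, 2.03, -0.001]
ft_force: [-0.0, -0.4, -0.7]
grip_width: 0.702
grip_force: 15.0
```

Run:
```python
from h import *
s=ctrl.get_state();print(s["position"],s["grip_width"],s["ft_force"]);print(inc((*rp(SERV,.123),.029),SERV[2]))
```

```text
[0.48716222 0.35408327 0.14633059] 0.7023331329301046 [-0.04015533 -0.42444895 -0.73953294]
(array([  2. ,  -0.7, 117.3]), array([ 0.001,  0.001, -0.002]))
```

Call:
jog_arm([
  {"tx":1,"ty":-1,"tz":20,"wx":0,"wy":0,"wz":0,"gripper":0.5},
  {"tx":1,"ty":-1,"tz":50,"wx":0,"wy":0,"wz":0,"gripper":0.5},
  {"tx":1,"ty":-1,"tz":80,"wx":0,"wy":0,"wz":0,"gripper":0.5},
  {"tx":1,"ty":-1,"tz":100,"wx":0,"wy":0,"wz":0,"gripper":0.5},
  {"tx":1,"ty":-1,"tz":109,"wx":0,"wy":0,"wz":0,"gripper":0.5},
])

```text
time: 31.53
position: [0.4846, 0.354, 0.0342]
tool_rot: [2.396, 2.031, -0.008]
ft_force: [-0.3, -0.5, -1.6]
grip_width: 0.704
grip_force: 15.0
```

Call:
jog_arm([
  {"tx":0,"ty":0,"tz":1,"wx":0,"wy":0,"wz":0,"gripper":0.5},
  {"tx":0,"ty":0,"tz":2,"wx":0,"wy":0,"wz":0,"gripper":0.5},
  {"tx":0,"ty":0,"tz":4,"wx":0,"wy":0,"wz":0,"gripper":0.5},
  {"tx":0,"ty":0,"tz":6,"wx":0,"wy":0,"wz":0,"gripper":0.5},
  {"tx":0,"ty":0,"tz":7,"wx":0,"wy":0,"wz":0,"gripper":0.5},
])

```text
time: 31.95
position: [0.4864, 0.3573, 0.0313]
tool_rot: [2.395, 2.033, 0.003]
ft_force: [-0.3, 0.3, -1.3]
grip_width: 0.703
grip_force: 15.0
```

Call:
jog_arm([
  {"tx":0,"ty":0,"tz":0,"wx":0,"wy":0,"wz":0,"gripper":0.5},
  {"tx":0,"ty":0,"tz":0,"wx":0,"wy":0,"wz":0,"gripper":0.5},
  {"tx":0,"ty":0,"tz":0,"wx":0,"wy":0,"wz":0,"gripper":0.5},
  {"tx":0,"ty":0,"tz":0,"wx":0,"wy":0,"wz":0,"gripper":0.5},
  {"tx":0,"ty":0,"tz":0,"wx":0,"wy":0,"wz":0,"gripper":0.5},
])

```text
time: 32.37
position: [0.4857, 0.3569, 0.0304]
tool_rot: [2.395, 2.033, 0.0]
ft_force: [-0.0, -0.3, -1.4]
grip_width: 0.705
grip_force: 15.0
```

Call:
jog_arm([
  {"tx":-1,"ty":1,"tz":1,"wx":0,"wy":0,"wz":0,"gripper":0.5},
  {"tx":-1,"ty":1,"tz":2,"wx":0,"wy":0,"wz":0,"gripper":0.5},
  {"tx":-1,"ty":1,"tz":2,"wx":0,"wy":0,"wz":0,"gripper":0.5},
  {"tx":-1,"ty":1,"tz":2,"wx":0,"wy":0,"wz":0,"gripper":0.72},
  {"tx":-1,"ty":1,"tz":2,"wx":0,"wy":0,"wz":0,"gripper":0.8},
])

```text
time: 32.78
position: [0.4867, 0.3559, 0.0284]
tool_rot: [2.395, 2.033, 0.001]
ft_force: [0.4, -0.2, 0.5]
grip_width: 0.743
grip_force: 0.0
```

Call:
jog_arm([
  {"tx":0,"ty":0,"tz":0,"wx":0,"wy":0,"wz":0,"gripper":1},
  {"tx":0,"ty":0,"tz":0,"wx":0,"wy":0,"wz":0,"gripper":1},
  {"tx":0,"ty":0,"tz":0,"wx":0,"wy":0,"wz":0,"gripper":1},
  {"tx":0,"ty":0,"tz":-20,"wx":0,"wy":0,"wz":0,"gripper":1},
  {"tx":0,"ty":0,"tz":-50,"wx":0,"wy":0,"wz":0,"gripper":1},
])

```text
time: 33.2
position: [0.4846, 0.3539, 0.0757]
tool_rot: [-2.394, -2.033, 0.01]
ft_force: [0.1, 0.0, 0.5]
grip_width: 0.982
grip_force: 0.0
```

Call:
jog_arm([
  {"tx":0,"ty":0,"tz":-20,"wx":0,"wy":0,"wz":0,"gripper":1},
  {"tx":0,"ty":0,"tz":-60,"wx":0,"wy":0,"wz":0,"gripper":1},
  {"tx":0,"ty":0,"tz":-90,"wx":0,"wy":0,"wz":0,"gripper":1},
  {"tx":-20,"ty":0,"tz":-110,"wx":0,"wy":0,"wz":0,"gripper":1},
  {"tx":-60,"ty":0,"tz":-110,"wx":0,"wy":0,"wz":0,"gripper":1},
])

```text
time: 33.62
position: [0.4775, 0.3032, 0.1935]
tool_rot: [-2.386, -2.041, -0.017]
ft_force: [0.1, -0.4, 1.2]
grip_width: 1.0
grip_force: 0.0
```

Call:
jog_arm([
  {"tx":-40,"ty":0,"tz":0,"wx":0,"wy":0,"wz":0,"gripper":1},
  {"tx":-80,"ty":0,"tz":0,"wx":0,"wy":0,"wz":0,"gripper":1},
  {"tx":-120,"ty":0,"tz":0,"wx":0,"wy":0,"wz":0,"gripper":1},
  {"tx":-160,"ty":0,"tz":0,"wx":0,"wy":0,"wz":0,"gripper":1},
  {"tx":-200,"ty":10,"tz":0,"wx":0,"wy":0,"wz":0,"gripper":1},
])

```text
time: 34.03
position: [0.4525, 0.0964, 0.1885]
tool_rot: [2.392, 2.034, -0.001]
ft_force: [1.7, 0.0, -0.1]
grip_width: 1.0
grip_force: 0.0
```

Call:
jog_arm([
  {"tx":-40,"ty":10,"tz":0,"wx":0,"wy":0,"wz":0,"gripper":1},
  {"tx":-80,"ty":20,"tz":0,"wx":0,"wy":0,"wz":0,"gripper":1},
  {"tx":-110,"ty":25,"tz":0,"wx":0,"wy":0,"wz":0,"gripper":1},
  {"tx":-130,"ty":25,"tz":0,"wx":0,"wy":0,"wz":0,"gripper":1},
  {"tx":-130,"ty":25,"tz":0,"wx":0,"wy":0,"wz":0,"gripper":1},
])

```text
time: 34.45
position: [0.4569, -0.0401, 0.188]
tool_rot: [2.402, 2.023, -0.003]
ft_force: [1.0, 0.3, -0.6]
grip_width: 0.999
grip_force: 0.0
```

Run:
```python
from h import *
im=vision.get_image('top');V=im["color"].copy();th=np.linspace(0,2*np.pi,60)
E=np.array(im["extrinsics"]);K=np.array([[im["fx"],0,im["cx"]],[0,im["fy"],im["cy"]],[0,0,1]])
S=8;V=cv2.resize(V[175:245,98:198],None,fx=S,fy=S,interpolation=2)
for y,z,r in((.123,.054,.0315),(.041,.07,.012),(-.041,.086,.029),(-.123,.076,.031)):
    q=rp(SERV,y)
    for rr,zz,c in((r,z,(255,0,255)),(r,.018,(0,255,0))):
        P=np.c_[q[0]+rr*np.cos(th),q[1]+rr*np.sin(th),0*th+zz];p=(P@E[:3,:3].T+E[:3,3])@K.T;p=p[:,:2]/p[:,2:]
        cv2.polylines(V,[((p-[98,175]+.5)*S).astype(int)],1,c,1)
cv2.imwrite("pics/f.png",V);print(V.shape,ctrl.get_state()["position"])
```

```text
(560, 800, 3) [ 0.45734188 -0.03706608  0.18815178]
```

View pics/f.png

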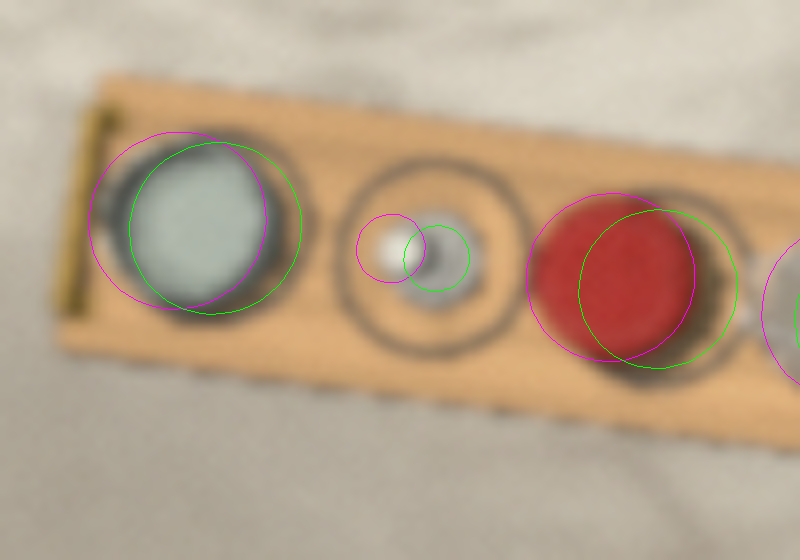

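```bash
python3 -c "
from bench import ctrl
print(ctrl.close_job())"
```

```text
the job is handed in; nothing more can be done
None
```

The job is handed in: clip-top jar, honey jar, stopper and salt pot stand on rings 4, 3, 2 and 1 (counted from the left) of the pale rack. The last top views showed each upright and about 4 mm or less from its ring centre. The hand-in gave no verdict.

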